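Complete the sample carrier and hang it on the hook

ROBOT

A 6-joint arm with a two-finger parallel gripper is mounted at the origin on the work surface. World frame = base frame: x ahead of the robot, y to its left, z up, the work surface at z = 0. Lengths are in m, angles in rad, forces in N, time in s.
With the tool pointing down it reaches from about 0.4 to 0.825 m from the base axis. Payload 7 kg.
Tool frame: the origin (TCP) lies between the finger pads; the fingertips stand arm.nose_length ahead of it and the grasp point (between the pads) is the TCP (arm.nose_length is the distance from the TCP to the fingertips, in m); x points along the fingers, z is the direction in which the jaws open and shut, and the axes are right-handed (so a half turn about x gives the same grasp; the last joint's range is limited). The gripper opens to 88 mm and grips with 3 to 60 N. Pads are 19 mm wide; open, the fingers measure 130 mm over their backs; the gripper's body (78 mm by 193 mm) begins 47 mm behind the grasp point.
Start: joints at [1.612, 0.359, 0.012, 0, -1.224, -0.288], TCP at [0.165, 0.655, 0.246] pointing down, gripper open.
Joint ranges: [-3.07, 3.07], [-1.43, 2.12], [-1.02, 1.25], [-3.03, 1.67], [-3.05, -0], [-3.03, 3.03]. Speed limits (rad/s): [2.39, 2.39, 3.01, 3.14, 3.14, 3.14].

INTERFACE

Orientations are given as [roll, pitch, yaw] about the fixed x, y, z axes, in that order (R = Rz(yaw) Ry(pitch) Rx(roll)).
In Python, from station import arm, viewer, spotter gives the robot as it stands.
- The arm moves only by the shell command python3 -m handwheel 'ROWS' [FORCE]. ROWS is a JSON object of lists of equal length, an entry for each row: "gripper": the gripper command: -1 is shut, 1 is fully open, values between are in proportion; "travel": the shift along the world's x, y, z each as a share of 500 mm, from -1 to 1, a list of three; "spin": the turn about the world's z as a share of 45 degrees, from -1 to 1. A call has 1 to 20 rows; each row is the pose to reach, as a shift and turn from the pose commanded when the call began; what a row does not reach only later rows make up. A row lasts 1/10 s, in which the tool goes at most 50 mm and 8.59 degrees, less where a joint would pass 70% of its speed; a pose out of reach is approached as far as the arm can. A call with a number of a shift or a turn outside -1 to 1 is refused whole. A call with a gripper value outside its range is refused whole. The fingers move at their own pace and stop on an object; FORCE is the grip in N (left out, the last holds). Time passes only in rows, so rows that repeat a pose let the fingers close. It gives the time, the measured TCP pose, the force and the opening at its end, in the units of the state.
- arm.get_state(): the state, without advancing time (a new reading comes with each control period).
- viewer.grab_frame(name): name is "scene" or "top"; returns a dict with "pixels" (480x640x3 uint8, blue, green, red), "fx", "fy", "cx", "cy" (pixels), "eye" and "attitude" of the camera in the world. Camera axes: x right, y down, z forward; pixel columns grow to the right and rows downward; lengths in m; the calibration is good to about 2 mm. A picture is of the moment at which its call begins. There is no depth.
- arm.job_done(): hands the job in, once; it reports no verdict.
Trained networks look in the newest picture that a camera, given by its name, has taken for a name from the list of things; names that differ only in an ending like _2 or _b are one class to them, and where a whole thing is asked for, a point or a joint stands for the part that bears it (a point fixed in the world has none). Each returns a list of dicts, best first, with "conf" (0 to 1); they miss things now and then, are a little off and sometimes report something else, mostly with a low value. They report only what shows in the picture. A call takes as long as a camera call. They do not tell look-alikes from the thing itself.
- spotter.spot_in(camera, label): "rect" ([left, top, right, bottom] in pixels, round what is visible of it).
- spotter.tip_of(camera, label): "at" ([column, row] in pixels: a listed point, or the origin of a listed thing).
The state is a dict: "t": time; "q": joint angles; "qd": joint speeds; "joint_efforts": joint torques, N m; "eef_pos": TCP position; "ee_rot": TCP orientation; "force": force on the tool from outside, world axes, zero at the start; "moment": the same for the moment, N m; "width": finger opening in m.
Only numpy, scipy, OpenCV 4.12 (cv2) and the standard library are available. Lean on these libraries where they do the work, as an engineer would, in place of code of your own. Each camera call takes 0.05 s, during which the arm holds its last target.

TASK

Take the tall tube from the rack under the light bar and stand it in the free place of the round sample carrier, between the short tubes, down to the floor of the tray. Then lift the full carrier by the knob of its handle and hang the handle's loop on the hook of the stand, so that it hangs level and still with all six tubes in it. Lower things into place rather than dropping them, keep the carrier upright, and leave everything else on the bench where it is.

Things in the scene. Friction and masses are not known exactly. Their poses are not given: they have to be found in the camera images.
- carrier: sample carrier (loose, 0.5 kg full): round aluminium open tray, outside diameter 104 mm, wall 50 mm high, floor 6 mm thick, fixed 31 mm column in the middle (132 mm high), steel loop handle above it in its y-z plane. Origin: centre of underside; z up. Five short tubes stand 32 mm from the axis at 0, +-60 and +-120 degrees from its x axis; the free sixth place, on its -x side, roughly faces the robot
- knob (a point): grip point of the carrier's handle, 253 mm above its underside: on the axis of an upright black knob, 24 mm diameter, from 217 to 275 mm above the underside, on top of the loop. Axes as the carrier
- bar (a point): underside of the middle of the loop's top bar, 205 mm above the carrier's underside: this point rests on the hook. The bar is 12 mm thick, runs along the carrier's y, and its outer ends slope down; the opening under it is 56 mm wide (y) and 67 mm high
- gap (a point): free place in the carrier, 32 mm from its axis to its -x: the tall tube's centre belongs here, 66 mm above the underside. 33 mm wide from column to wall, 35 mm between neighbours. The knob overhead stands only 20 mm from this place's vertical line: the tube passes it, but the gripper must lean outwards (its body to the carrier's -x side)
- axis (a point): point on the carrier's axis, 66 mm above its underside
- rack: fixed grey rack block, 90 x 220 x 45 mm, origin under its centre, with two holes (32 mm wide, 25 mm deep) at x -10, y +-40 mm. On two posts (x 20, y +-100 mm) it carries a light bar over the holes: x -28 to 28 mm, 230 mm long in y, from 243 to 267 mm above the table. It bars the way from straight above: reach a tube from the -x (robot's) side with the gripper leaning 30 to 40 degrees
- tall: the tall tube: origin at the centre of its underside, z along the tube, upwards
- tall_center (a point): centre of the tall tube, the only long one: 29 mm diameter, 120 mm long, foot tapering to 21 mm over 10 mm, white, 40 g. It stands in one of the rack's two holes; its foot is 20 mm above the table, its top 140 mm. Seated in the carrier its top is 126 mm above the carrier's underside, 55 mm above its neighbours' tops
- stand: fixed steel hook stand: foot plate 10 mm high, 130 mm wide, from 55 mm in front of (-x) to 145 mm behind the origin; an 18 mm post, 260 mm high, 105 mm behind (+x) the origin; one level hook. Origin: on the table below the hook's seat; the hook points along the stand's -x, roughly towards the robot
- hook_seat (a point): seat of the hook: top of its 8 mm thick horizontal rod, 235 mm above the table. The rod runs level from the post to 6 mm in front of this point, then turns up at 45 degrees; the tip ends 26 mm in front of the seat and 18 mm above it. Axes as the stand (x from tip to post)
- vial0_center (a point): centre of a short tube already in the carrier: 29 mm diameter, 65 mm long, 25 g, its top 71 mm above the carrier's underside; z along the tube
- vial1_center (a point): centre of a short tube already in the carrier: 29 mm diameter, 65 mm long, 25 g, its top 71 mm above the carrier's underside; z along the tube
- vial2_center (a point): centre of a short tube already in the carrier: 29 mm diameter, 65 mm long, 25 g, its top 71 mm above the carrier's underside; z along the tube
- vial3_center (a point): centre of a short tube already in the carrier: 29 mm diameter, 65 mm long, 25 g, its top 71 mm above the carrier's underside; z along the tube
- vial4_center (a point): centre of a short tube already in the carrier: 29 mm diameter, 65 mm long, 25 g, its top 71 mm above the carrier's underside; z along the tube
- dropper_center (a point): bystander (loose): dropper bottle in the other hole of the rack: same 29 mm body but with a narrow 16 mm cap and rubber teat, 105 mm high in all; this is its centre, half-way up
- beaker_center (a point): bystander (loose): empty glass beaker, 70 mm wide, 90 mm high; this is its centre, half-way up
- wash_bottle_center (a point): bystander (loose): white plastic bottle, 68 mm wide, 170 mm high; this is its centre, half-way up
- slide_box_center (a point): bystander (loose): flat cardboard box, 80 x 100 x 35 mm; this is its centre, half-way up
- jar_center (a point): bystander (loose): brown glass jar, 60 mm wide, 70 mm high; this is its centre, half-way up
Not all that is in view belongs to the job. What is shaped like the tall but green is not meant. What is shaped like the part that bears vial3_center but green is not meant.

How it is judged:
By the outcome, as a careful person would: the job done as asked, in the order asked, and still so for the second after the job is handed in, with the robot touching nothing.
It also fails if it takes over 58 s, if anything falls off the work surface, if the arm or the gripper's body presses on something with over 40 N, if the wrist force passes 120 N, or if a joint passes its speed limit or range.

## Working session

There is one attempt and no reset: what is moved stays moved. The work goes in short steps, Python scripts to look and compute and a shell command to move; the robot and the scene stay as the last step left them, time stands still between calls to the robot, and variables do not carry over. Pictures are saved under pics/ and viewed, and the job is handed in when it is done.

```bash
ls -la; mkdir -p pics; python3 - <<'E'
from station import arm, viewer, spotter
import cv2
print({k:(v if not hasattr(v,'round') else v) for k,v in arm.get_state().items()}, arm.nose_length, [a for a in dir(arm) if a[0]!='_'])
for c in ("scene","top"):
    f=viewer.grab_frame(c); cv2.imwrite(f"pics/{c}0.png",f["pixels"]); print(c,{k:f[k] for k in f if k!="pixels"})
E
```

```text
total 12
drwxr-xr-x  3 agent agent 4096 Dec  7 05:28 .
drwxr-xr-x 23 root  root  4096 Dec  7 05:28 ..
drwxr-xr-x  2 agent agent 4096 Dec  7 05:28 pics
{'t': 0.0, 'q': array([ 1.61210890e+00,  3.59385963e-01,  1.10402180e-02, -3.32368135e-04,
       -1.22411379e+00, -2.88087167e-01]), 'qd': array([-0.00209437,  0.00156465, -0.00030389, -0.00051935, -0.00117462,
        0.0003026 ]), 'joint_efforts': array([ 1.60283129e-03, -5.82723749e+01,  2.93043405e+01,  6.99700847e+00,
        7.07450919e-03, -1.53832971e-04]), 'eef_pos': array([0.16481417, 0.65408412, 0.24461836]), 'ee_rot': array([ 0.10241891,  1.56910402, -1.71526521]), 'force': array([ 1.03568813, -0.23027329,  0.33615943]), 'moment': array([0.01936882, 0.01306456, 0.02306999]), 'width': 0.08785993623933416} 0.019 ['Unreachable', 'get_state', 'job_done', 'nose_length']
scene {'fx': 461.89839916259297, 'fy': 461.89839916259297, 'cx': 318.96053778401335, 'cy': 238.79945415875218, 'eye': array([ 0.93136162, -0.63283999,  0.67280189]), 'attitude': array([-2.19964879,  0.00613379,  0.54263767])}
top {'fx': 549.9462727210783, 'fy': 549.9462727210783, 'cx': 319.44790264678625, 'cy': 233.65473249568237, 'eye': array([ 0.37920478, -0.03811195,  1.09775219]), 'attitude': array([-2.9417092 ,  0.00769783, -1.59184191])}
```

```bash
python3 -m handwheel --help 2>&1 | head -30
```

```text
invalid input: not JSON, or not a number
```

View pics/scene0.png

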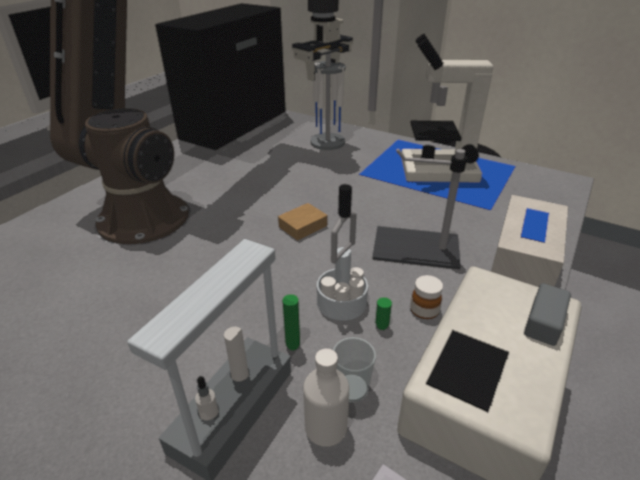

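View pics/top0.png

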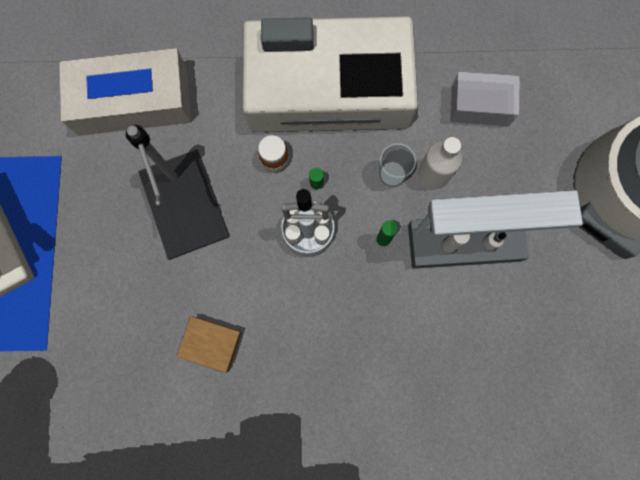

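```bash
cat > h.py <<'E'
import numpy as np, cv2
from scipy.spatial.transform import Rotation as R
from scipy.optimize import least_squares
from station import arm, viewer, spotter
def ray(f,uv):
    d=R.from_euler('xyz',f["attitude"]).apply([(uv[0]-f["cx"])/f["fx"],(uv[1]-f["cy"])/f["fy"],1]); return np.array(f["eye"]),d/np.linalg.norm(d)
def proj(f,p):
    c=R.from_euler('xyz',f["attitude"]).inv().apply(np.asarray(p)-f["eye"]); return np.stack([f["fx"]*c[...,0]/c[...,2]+f["cx"],f["fy"]*c[...,1]/c[...,2]+f["cy"]],-1)
def tri(f1,u1,f2,u2):
    (a,d),(b,e)=ray(f1,u1),ray(f2,u2)
    s=np.linalg.lstsq(np.stack([d,-e],1),b-a,rcond=None)[0]
    p,q=a+s[0]*d,b+s[1]*e; return (p+q)/2,np.linalg.norm(p-q)
def atz(f,uv,z):
    a,d=ray(f,uv); return a+d*(z-a[2])/d[2]
def frames(tag):
    F={}
    for c in("scene","top"):
        F[c]=viewer.grab_frame(c); cv2.imwrite(f"pics/{c}_{tag}.png",F[c]["pixels"])
    return F
E
python3 - <<'E'
from h import *
np.set_printoptions(precision=4,suppress=True)
F=frames("a")
for l in "carrier knob bar gap axis rack tall tall_center stand hook_seat vial0_center dropper_center beaker_center wash_bottle_center slide_box_center jar_center".split():
    a=spotter.tip_of("scene",l)[:4]; b=spotter.tip_of("top",l)[:4]
    print(l)
    for x in a: print("   s",np.round(x["at"],1),round(x["conf"],2))
    for x in b: print("   t",np.round(x["at"],1),round(x["conf"],2))
    if a and b: print("   tri",*tri(F["scene"],a[0]["at"],F["top"],b[0]["at"]))
print(arm.get_state()["t"])
E
```

```text
carrier
   t [306.5 233.6] 0.81
   t [304.7 204.7] 0.43
   t [157.8 191.6] 0.31
knob
   s [344.6 197.8] 0.65
   t [303.1 199.7] 0.68
   t [189.4 223.2] 0.41
   tri [ 0.6061 -0.0105  0.2521] 0.00041021131481503505
bar
   s [345.8 221.5] 0.59
gap
   s [330.3 275.5] 0.89
   t [309.1 241. ] 0.77
   tri [ 0.5774 -0.013   0.061 ] 0.004707583623999808
axis
   s [340.4 278.3] 0.98
   s [237.6 362.1] 0.54
   t [306.2 223.6] 0.94
   t [303.7 198.9] 0.36
   tri [ 0.6059 -0.0115  0.0665] 0.006321734774560886
rack
   s [235.2 410.1] 0.74
   s [329.1 272. ] 0.36
   t [467.  241.9] 0.79
   t [158.2 193.6] 0.74
   tri [ 0.5794 -0.3282  0.007 ] 0.007847154324121497
tall
   s [239.  380.4] 0.95
   s [291.  345.1] 0.7
   s [337.5 298.5] 0.7
   t [383.1 238.2] 0.88
   t [448.7 247.2] 0.76
   tri [ 0.5602 -0.2098 -0.0377] 0.11124580268054204
tall_center
   s [290.4 322.3] 0.9
   s [236.  360.2] 0.89
   s [344.7 218.4] 0.36
   t [387.  235.5] 0.75
   t [457.4 240.6] 0.63
   tri [ 0.5829 -0.1632  0.0642] 0.001823899984730504
stand
   s [399.1 247.3] 0.81
   t [192.6 221.9] 0.56
   tri [ 0.6333  0.2259 -0.0009] 0.002162150050463211
hook_seat
   s [343.4 304.9] 0.73
   s [403.9 156.6] 0.61
   t [157.8 189.7] 0.65
   t [306.8 242.9] 0.27
   tri [ 0.6302  0.2067 -0.0796] 0.2779863986093931
vial0_center
   t [294.9 237.3] 0.64
dropper_center
   s [207.7 398.4] 0.62
   t [494.1 238.5] 0.56
   tri [ 0.57   -0.3636  0.0758] 0.0013666792717525907
beaker_center
   s [351.5 371.4] 0.96
   t [395.8 168.7] 0.9
   t [159.6 191.7] 0.5
   tri [ 0.7216 -0.1893  0.0465] 0.0010891055201081095
wash_bottle_center
   s [325.8 393.7] 0.9
   t [442.5 160.3] 0.86
   tri [ 0.7222 -0.2738  0.0888] 0.0003495572946741982
slide_box_center
   s [299.9 223.8] 0.65
   t [210.4 344.9] 0.93
   tri [0.3821 0.1805 0.0083] 0.005314454600190616
jar_center
   s [428.6 293.8] 0.8
   t [272.2 153.3] 0.97
   tri [0.7628 0.0585 0.0416] 0.003666632036585928
1.8
```

```bash
python3 - <<'E'
from h import *
np.set_printoptions(precision=4,suppress=True)
F={c:viewer.grab_frame(c) for c in("scene","top")}
print("hook",tri(F["scene"],[403.9,156.6],F["top"],[157.8,189.7]))
print("tall",tri(F["scene"],[236,360.2],F["top"],[457.4,240.6]))
for n,c in(("scene",(250,110,560,345)),("scene",(130,230,400,480)),("top",(110,100,350,270)),("top",(350,160,600,280))):
    x0,y0,x1,y1=c; im=F[n]["pixels"][y0:y1,x0:x1]; s=min(800/(x1-x0),600/(y1-y0)); cv2.imwrite(f"pics/crop_{n}{x0}.png",cv2.resize(im,None,fx=s,fy=s,interpolation=cv2.INTER_CUBIC)); print(n,s)
E
```

```text
hook (array([0.627 , 0.2221, 0.241 ]), np.float64(0.009737403261872269))
tall (array([ 0.5661, -0.2917,  0.0849]), np.float64(0.001920248407883965))
scene 2.5531914893617023
scene 2.4
top 3.3333333333333335
top 3.2
```

View pics/crop_scene250.png

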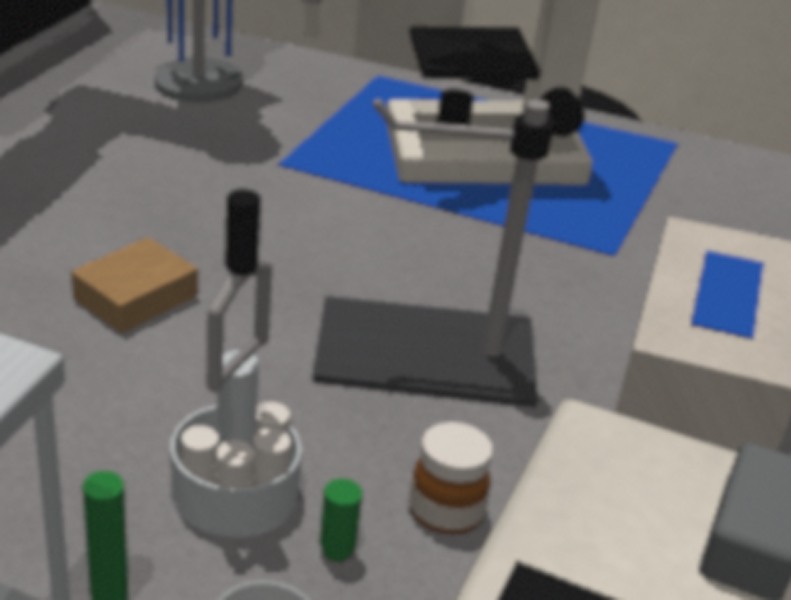

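View pics/crop_top110.png

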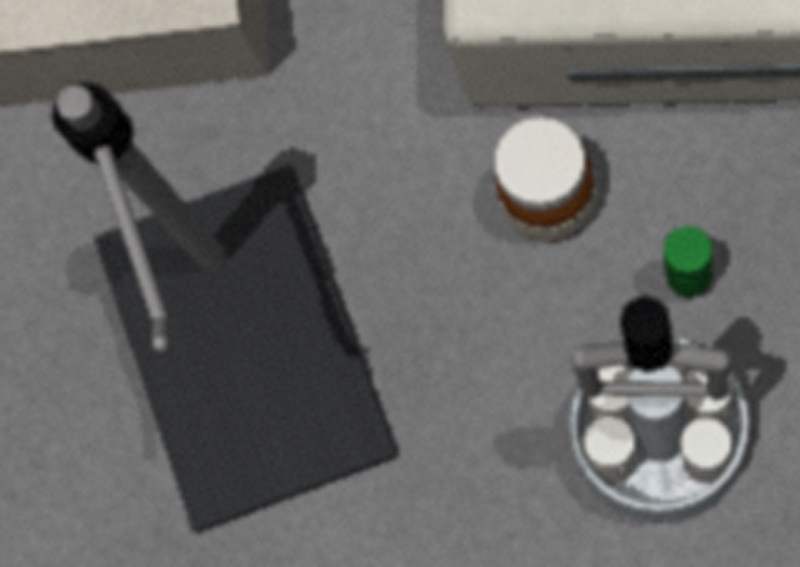

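View pics/crop_top350.png

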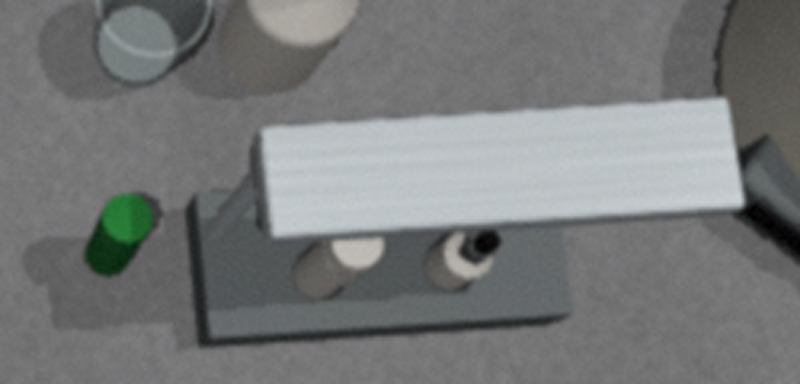

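View pics/crop_scene130.png

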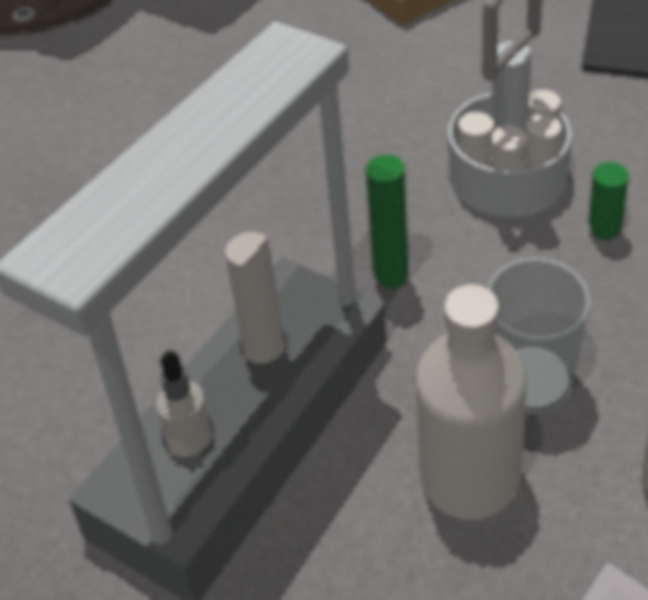

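```bash
python3 -m handwheel '{"gripper":[1,1,1,1,1,1,1,1,1,1,1,1,1,1],"travel":[[0,0,0.1],[0,0,0.2],[0.05,-0.1,0.3],[0.1,-0.2,0.3],[0.2,-0.3,0.3],[0.25,-0.4,0.3],[0.3,-0.5,0.3],[0.4,-0.6,0.3],[0.5,-0.7,0.3],[0.6,-0.8,0.3],[0.67,-0.9,0.3],[0.67,-1,0.3],[0.67,-1,0.3],[0.67,-1,0.3]],"spin":[0,0,0.2,0.4,0.6,0.8,1,1,1,1,1,1,1,1]}'; python3 -c "
from station import arm
s=arm.get_state();print(s['q'],s['eef_pos'],s['ee_rot'],s['t'])"
```

```text
t: 3.3
eef_pos: [0.4912, 0.1692, 0.3959]
ee_rot: [1.675, 1.57, 0.643]
force: [1.2, 1.2, 0.4]
width: 0.0876
[ 7.09999317e-01  3.50008388e-02 -6.23388834e-02  5.99365615e-05
 -1.47256859e+00  1.39963722e+00] [0.4911559  0.16922035 0.39594666] [1.67488103 1.56990631 0.64293076] 3.3
```

```bash
python3 -m handwheel '{"gripper":[1,1,1,1,1,1,1,1,1,1],"travel":[[0.1,0,0],[0.2,0,0],[0.3,0,0],[0.4,0,0],[0.5,0,0],[0.6,0,0],[0.7,0,0],[0.8,0,0],[0.9,0,0],[1,0,0]],"spin":[0,0,0,0,0,0,0,0,0,0]}'; python3 -c "
from station import arm
s=arm.get_state();print(s['q'],s['eef_pos'],s['ee_rot'],s['t'])"
```

```text
t: 4.3
eef_pos: [0.9258, 0.1631, 0.3569]
ee_rot: [0.708, 1.556, -0.324]
force: [-0.1, 0.9, -4.8]
width: 0.0875
[ 0.38360563  0.91526348  1.24130578  0.0102756  -1.88540191  1.72880906] [0.92580968 0.16305184 0.3568803 ] [ 0.70829261  1.55576582 -0.32412095] 4.3
```

```bash
python3 -m handwheel '{"gripper":[1,1,1,1,1],"travel":[[0.5,0,0.2],[1,0,0.4],[1,0,0.5],[1,0,0.5],[1,0,0.5]],"spin":[0,0,0,0,0]}'; python3 -c "
from station import arm
s=arm.get_state();print(s['q'],s['eef_pos'],s['ee_rot'],s['t'])"
```

```text
t: 4.8
eef_pos: [0.9513, 0.1379, 0.3679]
ee_rot: [1.089, 1.487, 0.057]
force: [-0.6, -0.1, 0.5]
width: 0.0874
[ 0.35410468  0.91227985  1.25115227  0.02531209 -1.82951953  1.76269003] [0.9513395  0.1379108  0.36785207] [1.08941797 1.48707851 0.05716252] 4.8
```

```bash
python3 -m handwheel '{"gripper":[1,1,1,1,1],"travel":[[-0.1,0,0.1],[-0.2,0,0.1],[-0.2,0,0.1],[-0.2,0,0.1],[-0.2,0,0.1]],"spin":[0,0,0,0,0]}'; python3 -c "
from station import arm
s=arm.get_state();print(s['q'],s['eef_pos'],s['ee_rot'],s['t'])"
```

```text
t: 5.3
eef_pos: [0.8507, 0.1383, 0.4193]
ee_rot: [1.098, 1.485, 0.066]
force: [0.7, -0.1, 0.4]
width: 0.0878
[ 0.39739527  0.63042127  0.81925746  0.02791534 -1.6788694   1.71663699] [0.85068681 0.13832189 0.41930931] [1.09752938 1.4854473  0.0658364 ] 5.3
```

```bash
python3 -m handwheel '{"gripper":[1,1,1,1,1,1,1,1,1,1,1,1],"travel":[[0.1,0.05,0.02],[0.2,0.1,0.04],[0.3,0.14,0.06],[0.4,0.18,0.08],[0.5,0.23,0.1],[0.6,0.27,0.12],[0.7,0.32,0.15],[0.8,0.37,0.2],[0.9,0.41,0.2],[1,0.46,0.2],[1,0.46,0.2],[1,0.46,0.2]],"spin":[-0.1,-0.2,-0.2,-0.2,-0.2,-0.2,-0.2,-0.2,-0.2,-0.2,-0.2,-0.2]}'; cat >> h.py <<'E'
def st():
    np.set_printoptions(precision=4,suppress=True)
    s=arm.get_state(); M=R.from_euler('xyz',s['ee_rot']).as_matrix(); a=M[:,0]; j=M[:,2]
    print('t',s['t'],'q',s['q'],'pos',s['eef_pos'],'lean %.1f az %.1f jawaz %.1f jawtilt %.1f'%(np.degrees(np.arccos(-a[2])),np.degrees(np.arctan2(a[1],a[0])),np.degrees(np.arctan2(j[1],j[0])),np.degrees(np.arcsin(j[2]))),'F',s['force'],'w %.4f'%s['width'])
E
python3 -c "
from h import *
st()"
```

```text
t: 6.5
eef_pos: [0.9585, 0.2391, 0.3498]
ee_rot: [1.172, 1.443, -0.017]
force: [-0.0, -0.2, -0.5]
width: 0.0874
t 6.5 q [ 0.4613  0.9404  1.2508  0.0601 -1.7668  1.5067] pos [0.9585 0.2391 0.3498] lean 7.3 az -1.0 jawaz -68.3 jawtilt 2.8 F [-0.002  -0.1565 -0.4958] w 0.0874
```

```bash
for i in 1 2; do python3 -m handwheel '{"gripper":[1,1],"travel":[[1,0.7,0.3],[1,0.7,0.3]],"spin":[0,0]}' >/dev/null; python3 -c "
from h import *
st()"; done
```

```text
t 6.7 q [ 0.4936  0.958   1.2512  0.0771 -1.7093  1.4757] pos [0.9725 0.275  0.3392] lean 9.9 az 1.8 jawaz -68.4 jawtilt 3.4 F [0.2137 0.3972 0.8386] w 0.0874
t 6.9 q [ 0.524   0.9765  1.2508  0.0941 -1.6527  1.4473] pos [0.9852 0.31   0.3277] lean 12.2 az 3.8 jawaz -68.4 jawtilt 3.8 F [-0.9133 -0.5873 -0.51  ] w 0.0874
```

```bash
python3 -m handwheel '{"gripper":[1,1,1,1],"travel":[[1,0.5,0.6],[1,0.5,0.6],[1,0.5,0.6],[1,0.5,0.6]],"spin":[-0.19,-0.4,-0.4,-0.4]}' >/dev/null; python3 -c "
from h import *
st()";python3 -m handwheel '{"gripper":[1,1],"travel":[[1,0.5,0.6],[1,0.5,0.6]],"spin":[0,0]}' >/dev/null; python3 -c "
from h import *
st()"
```

```text
t 7.3 q [ 0.5647  0.9852  1.2505  0.1697 -1.6413  1.1099] pos [0.9854 0.3289 0.3368] lean 14.7 az -9.2 jawaz -86.1 jawtilt 3.4 F [ 0.5578 -0.2305  0.3684] w 0.0875
t 7.5 q [ 0.5741  0.9817  1.2511  0.1869 -1.5997  1.101 ] pos [0.9962 0.3404 0.3481] lean 17.4 az -5.6 jawaz -86.1 jawtilt 3.0 F [0.4477 0.1135 1.1776] w 0.0873
```

```bash
for i in 1 2 3 4; do python3 -m handwheel '{"gripper":[1,1],"travel":[[1,0.4,0.7],[1,0.4,0.7]],"spin":[0,0]}' >/dev/null; python3 -c "
from h import *
st()"; done
```

```text
t 7.7 q [ 0.5777  0.9732  1.2508  0.2023 -1.5649  1.0985] pos [1.0057 0.3452 0.3637] lean 19.9 az -3.1 jawaz -86.0 jawtilt 2.6 F [-0.4934 -0.353  -0.8872] w 0.0878
t 7.9 q [ 0.5807  0.9658  1.251   0.2179 -1.5283  1.0959] pos [1.0158 0.3498 0.3794] lean 22.5 az -1.1 jawaz -85.9 jawtilt 2.2 F [-0.0839 -0.3567  0.0163] w 0.0872
t 8.1 q [ 0.5837  0.9603  1.2508  0.2336 -1.49    1.0932] pos [1.0262 0.3549 0.3937] lean 25.1 az 0.4 jawaz -85.7 jawtilt 1.8 F [ 0.4541 -0.4761  0.3269] w 0.0877
t 8.3 q [ 0.5862  0.9562  1.2507  0.2494 -1.4501  1.0901] pos [1.037  0.36   0.4076] lean 27.7 az 1.7 jawaz -85.6 jawtilt 1.4 F [ 0.2471  0.4734 -0.3044] w 0.0876
```

```bash
for i in 1 2 3; do python3 -m handwheel '{"gripper":[1,1],"travel":[[1,0.4,0.7],[1,0.4,0.7]],"spin":[0,0]}' >/dev/null; done; python3 - <<'E'
from h import *
st()
F=frames("b")
# rack yaw: bar top edges from top image (z=.267)
P=lambda u,v:np.array([350+u/3.2,160+v/3.2])
a=atz(F["top"],P(258,130),.267);b=atz(F["top"],P(727,98),.267);c=atz(F["top"],P(742,208),.267);d=atz(F["top"],P(273,236),.267)
for p in(a,b,c,d): print(p)
print("yaw",np.degrees(np.arctan2(*(a-b)[[1,0]]))-90,np.degrees(np.arctan2(*(d-c)[[1,0]]))-90)
E
```

```text
t 8.9 q [ 0.5915  0.9506  1.2505  0.298  -1.3231  1.0781] pos [1.0708 0.3754 0.4474] lean 35.6 az 4.6 jawaz -84.9 jawtilt 0.3 F [-0.146   0.2117 -0.0402] w 0.0875
[ 0.5962 -0.2095  0.267 ]
[ 0.607  -0.4388  0.267 ]
[ 0.5521 -0.4397  0.267 ]
[ 0.5434 -0.2135  0.267 ]
yaw 2.703647343117524 2.187728657684332
```

```bash
cat >> h.py <<'E'
def cyl(f,im,x,y,z0,z1,r,col,s,off,tilt=None):
    t=np.linspace(0,2*np.pi,60)
    for z in(z0,z1):
        p=(proj(f,np.stack([x+r*np.cos(t),y+r*np.sin(t),0*t+z],1))-off)*s
        cv2.polylines(im,[p.astype(int)],True,col,1,cv2.LINE_AA)
def crop(f,box):
    x0,y0,x1,y1=box; s=min(800/(x1-x0),600/(y1-y0)); return cv2.resize(f["pixels"][y0:y1,x0:x1],None,fx=s,fy=s,interpolation=cv2.INTER_CUBIC),s,np.array([x0-.5+.5/s,y0-.5+.5/s])
E
python3 - <<'E'
from h import *
F={c:viewer.grab_frame(c) for c in("scene","top")}
def box(f,im,c,yaw,x,y,z,col,s,off):
    for zz in z:
        p=np.array([[x[0],y[0]],[x[1],y[0]],[x[1],y[1]],[x[0],y[1]]])@np.array([[np.cos(yaw),np.sin(yaw)],[-np.sin(yaw),np.cos(yaw)]])+c
        q=(proj(f,np.c_[p,np.full(4,zz)])-off)*s; cv2.polylines(im,[q.astype(int)],True,col,1,cv2.LINE_AA)
for n,b in(("scene",(130,230,300,480)),("top",(400,180,600,280))):
    f=F[n]; im,s,o=crop(f,b)
    cyl(f,im,.565,-.289,.045,.140,.0145,(0,0,255),s,o)
    y=np.radians(2.5); box(f,im,np.array([.576,-.327]),y,(-.045,.045),(-.11,.11),(0,.045),(0,255,255),s,o); box(f,im,np.array([.576,-.327]),y,(-.028,.028),(-.115,.115),(.243,.267),(0,255,0),s,o)
    cv2.imwrite(f"pics/ov_{n}.png",im)
for n,b in(("scene",(290,170,400,330)),("top",(260,170,350,270))):
    f=F[n]; im,s,o=crop(f,b)
    c=(.606,-.011); cyl(f,im,*c,0,.05,.052,(0,0,255),s,o); cyl(f,im,*c,.217,.275,.012,(0,255,0),s,o); cyl(f,im,*c,.05,.132,.0155,(0,255,255),s,o)
    for k in(0,60,-60,120,-120,):
        a=np.radians(k+3); cyl(f,im,c[0]+.032*np.cos(a),c[1]+.032*np.sin(a),.071,.071,.0145,(255,0,255),s,o)
    cv2.imwrite(f"pics/ovc_{n}.png",im)
E
```

```text
(no output)
```

View pics/ov_scene.png

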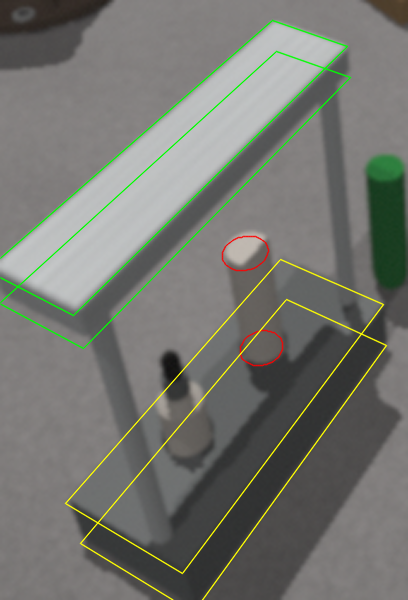

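View pics/ov_top.png

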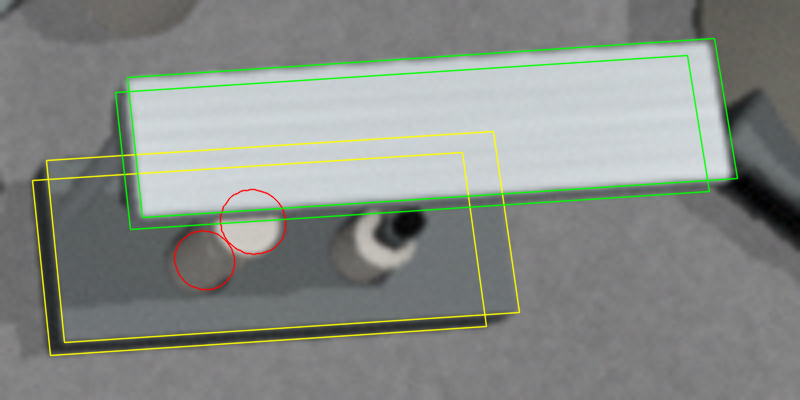

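View pics/ovc_scene.png

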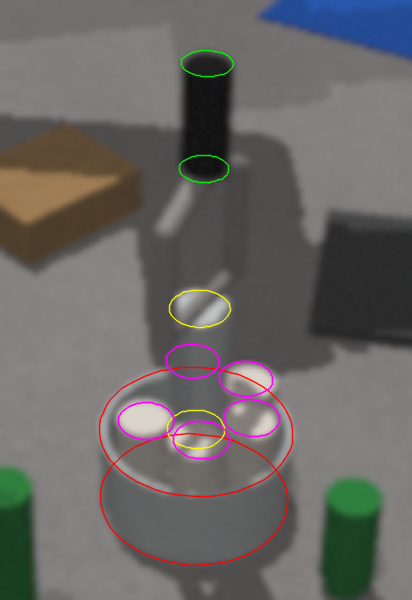

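View pics/ovc_top.png

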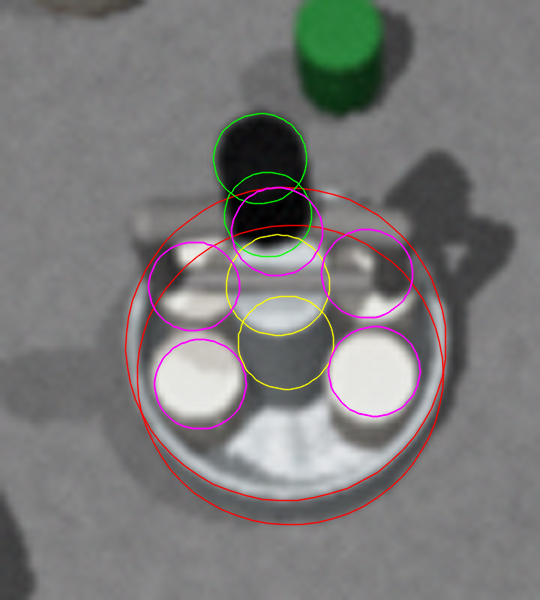

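```bash
python3 -m handwheel '{"gripper":[0.15,0.15,0.15,0.15,0.15,0.15,0.15,0.15,0.15,0.15,0.15,0.15,0.15,0.15],"travel":[[-0.07,-0.06,0.01],[-0.14,-0.12,0.02],[-0.21,-0.18,0.03],[-0.28,-0.24,0.04],[-0.35,-0.3,0.04],[-0.42,-0.36,0.04],[-0.5,-0.43,0.04],[-0.57,-0.49,0.04],[-0.64,-0.55,0.04],[-0.72,-0.62,0.04],[-0.8,-0.69,0.04],[-0.88,-0.75,0.04],[-0.94,-0.8,0.04],[-0.94,-0.8,0.04]],"spin":[-0.05,-0.05,-0.05,-0.05,-0.05,-0.05,-0.05,-0.05,-0.05,-0.05,-0.05,-0.05,-0.05,-0.05]}'; python3 -c "
from h import *
st()"
```

```text
t: 10.5
eef_pos: [0.5969, -0.0274, 0.4693]
ee_rot: [1.564, 0.946, 0.042]
force: [-0.2, 0.2, 1.0]
width: 0.0503
t 10.5 q [ 0.4    -0.2067 -0.3798  0.2828 -0.8239  1.0882] pos [ 0.5969 -0.0274  0.4693] lean 35.8 az 2.4 jawaz -87.3 jawtilt 0.2 F [-0.1836  0.2257  0.9661] w 0.0503
```

```bash
python3 -m handwheel '{"gripper":[0.15,0.15,0.15,0.15,0.15,0.15,0.15,0.15,0.15,0.15,0.15,0.15,0.15,0.15],"travel":[[-0.06,-0.08,0],[-0.12,-0.16,-0.02],[-0.18,-0.23,-0.06],[-0.24,-0.3,-0.1],[-0.27,-0.38,-0.14],[-0.27,-0.44,-0.2],[-0.27,-0.5,-0.26],[-0.27,-0.521,-0.34],[-0.27,-0.521,-0.43],[-0.27,-0.521,-0.52],[-0.27,-0.521,-0.6],[-0.27,-0.521,-0.68],[-0.23,-0.521,-0.712],[-0.2,-0.521,-0.712]],"spin":[0,0,0,0,0,0,0,0,0,0,0,0,0,0]}'; python3 - <<'E'
from h import *
st()
F=frames("c")
im,s,o=crop(F["scene"],(130,200,370,420)); cv2.imwrite("pics/c1.png",im)
im,s,o=crop(F["top"],(380,170,600,330)); cv2.imwrite("pics/c2.png",im)
E
```

```text
t: 11.9
eef_pos: [0.5002, -0.2848, 0.108]
ee_rot: [1.567, 0.953, 0.045]
force: [0.2, 0.3, 0.7]
width: 0.0501
t 11.9 q [-0.4306  0.1808 -0.5025 -0.712  -0.4178  2.6399] pos [ 0.5002 -0.2848  0.108 ] lean 35.4 az 2.6 jawaz -87.2 jawtilt 0.1 F [0.2297 0.3253 0.6529] w 0.0501
```

View pics/c1.png

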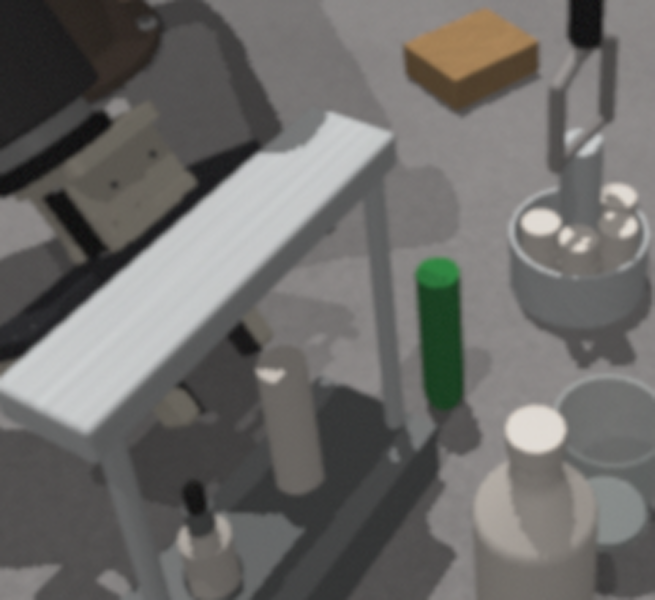

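View pics/c2.png

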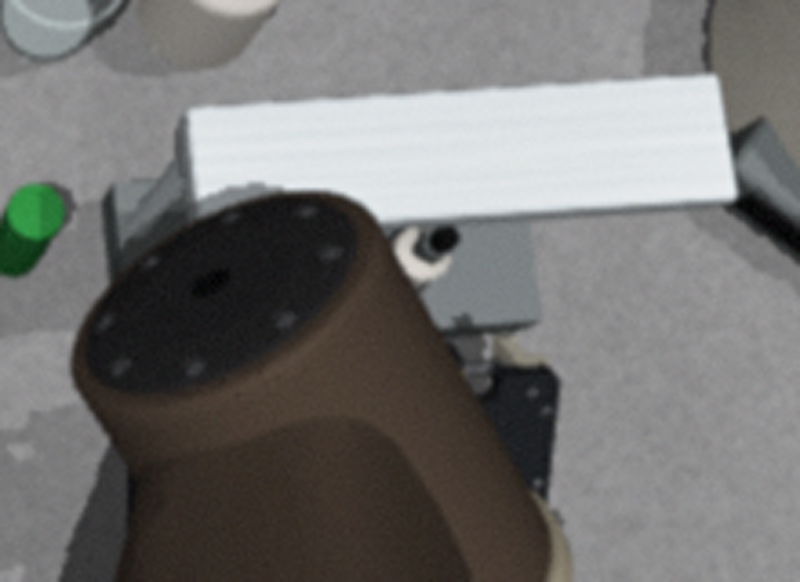

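```bash
python3 - <<'E'
from h import *
f=viewer.grab_frame("top")
for uv in((290,192),(340,195),(200,215)):
    p=[380+uv[0]*220/800,170+uv[1]*220/800]
    print(uv,[atz(f,p,z)[:2].round(3) for z in(.3,.4,.5,.6)])
E
```

```text
(290, 192) [array([ 0.553, -0.244]), array([ 0.531, -0.218]), array([ 0.509, -0.192]), array([ 0.487, -0.166])]
(340, 195) [array([ 0.551, -0.264]), array([ 0.529, -0.236]), array([ 0.508, -0.207]), array([ 0.486, -0.179])]
(200, 215) [array([ 0.544, -0.207]), array([ 0.523, -0.185]), array([ 0.503, -0.164]), array([ 0.482, -0.143])]
```

View pics/scene_c.png

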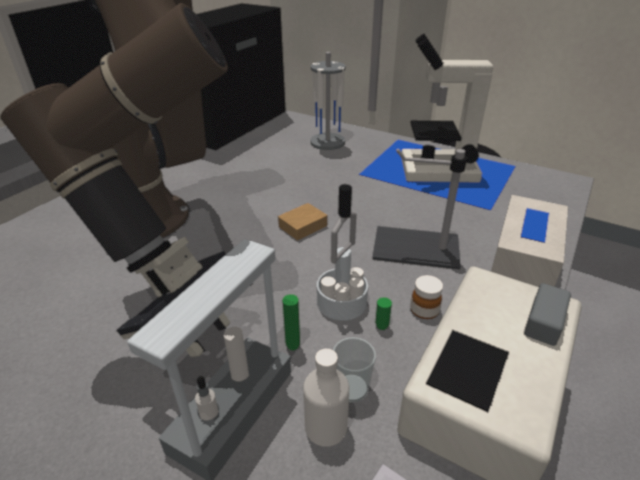

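View pics/top_c.png

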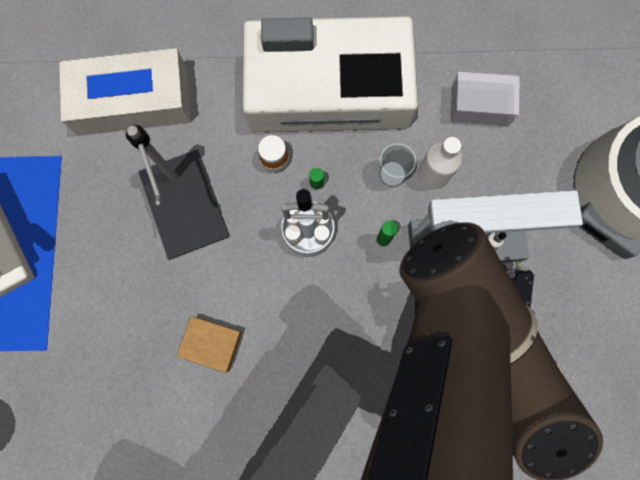

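```bash
python3 -m handwheel '{"gripper":[0.15,0.15,0.15,0.15],"travel":[[0.01,-0.006,0.006],[0.03,-0.006,0.008],[0.04,-0.006,0.008],[0.04,-0.006,0.008]],"spin":[0,0,0,0]}'; python3 -c "
from h import *
st()"
```

```text
t: 12.45
eef_pos: [0.5218, -0.2879, 0.1159]
ee_rot: [1.561, 0.948, 0.042]
force: [-0.4, -0.3, 0.1]
width: 0.0504
t 12.45 q [-0.4061  0.1922 -0.4754 -0.6803 -0.4133  2.5908] pos [ 0.5218 -0.2879  0.1159] lean 35.7 az 2.4 jawaz -87.1 jawtilt 0.3 F [-0.4378 -0.3102  0.1077] w 0.0504
```

```bash
python3 -m handwheel '{"gripper":[0.15,0.15,0.15,0.15],"travel":[[0.03,0.001,-0.004],[0.06,0.001,-0.004],[0.079,0.001,-0.004],[0.079,0.001,-0.004]],"spin":[0,0,0,0]}'; python3 - <<'E'
from h import *
st()
F=frames("d")
im,s,o=crop(F["scene"],(130,230,370,410)); cv2.imwrite("pics/d1.png",im)
E
```

```text
t: 12.85
eef_pos: [0.5619, -0.2872, 0.1132]
ee_rot: [1.561, 0.949, 0.043]
force: [-0.9, -0.8, 0.4]
width: 0.0506
t 12.85 q [-0.3586  0.2395 -0.431  -0.6434 -0.3892  2.5193] pos [ 0.5619 -0.2872  0.1132] lean 35.6 az 2.5 jawaz -87.1 jawtilt 0.3 F [-0.8567 -0.8112  0.4152] w 0.0506
```

View pics/d1.png

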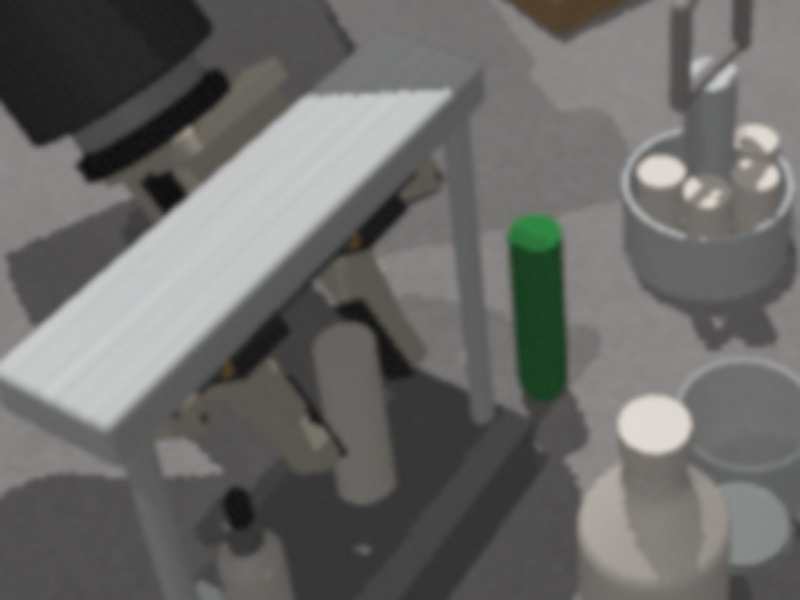

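```bash
python3 -m handwheel '{"gripper":[-0.3,-0.5,-0.5,-0.5],"travel":[[0,0,0],[0,0,0],[0,0,0],[0,0,0]],"spin":[0,0,0,0]}' 15; python3 -c "
from h import *
st()"
```

```text
t: 13.35
eef_pos: [0.5603, -0.2876, 0.1135]
ee_rot: [1.561, 0.949, 0.042]
force: [0.1, 0.0, -1.1]
width: 0.0284
t 13.35 q [-0.3605  0.2372 -0.433  -0.6441 -0.3895  2.5203] pos [ 0.5603 -0.2876  0.1135] lean 35.6 az 2.4 jawaz -87.2 jawtilt 0.3 F [ 0.0877  0.0364 -1.1429] w 0.0284
```

```bash
python3 -m handwheel '{"gripper":[-0.5,-0.5,-0.5,-0.5,-0.5,-0.5,-0.5,-0.5],"travel":[[0,0,0.02],[-0.001,0,0.04],[-0.001,0,0.054],[-0.002,0,0.06],[-0.03,-0.001,0.062],[-0.08,-0.003,0.062],[-0.14,-0.006,0.062],[-0.16,-0.007,0.07]],"spin":[0,0,0,0,0,0,0,0]}'; python3 - <<'E'
from h import *
st()
F=frames("e")
im,s,o=crop(F["scene"],(130,200,370,400)); cv2.imwrite("pics/e1.png",im)
E
```

```text
t: 14.15
eef_pos: [0.4773, -0.2903, 0.1473]
ee_rot: [1.564, 0.95, 0.043]
force: [1.2, 0.6, -0.1]
width: 0.0286
t 14.15 q [-0.4441  0.0934 -0.5165 -0.6309 -0.4798  2.5596] pos [ 0.4773 -0.2903  0.1473] lean 35.5 az 2.5 jawaz -87.2 jawtilt 0.2 F [ 1.1501  0.6199 -0.1379] w 0.0286
```

View pics/e1.png

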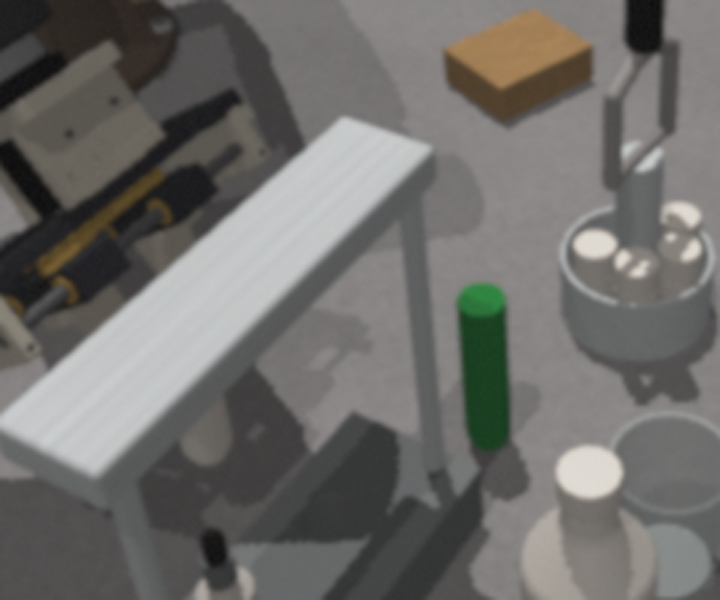

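```bash
python3 -m handwheel '{"gripper":[-0.5,-0.5,-0.5,-0.5,-0.5,-0.5,-0.5,-0.5,-0.5,-0.5],"travel":[[0,0,0.08],[0,0.06,0.14],[0.01,0.14,0.2],[0.02,0.22,0.2],[0.03,0.3,0.2],[0.04,0.38,0.2],[0.04,0.46,0.2],[0.04,0.53,0.18],[0.04,0.556,0.16],[0.04,0.556,0.16]],"spin":[0,0,0,0,0,0,0,0,0,0]}'; python3 - <<'E'
from h import *
st()
F=frames("f")
im,s,o=crop(F["scene"],(240,150,420,330)); cv2.imwrite("pics/f1.png",im)
im,s,o=crop(F["top"],(240,160,400,300)); cv2.imwrite("pics/f2.png",im)
E
```

```text
t: 15.25
eef_pos: [0.511, -0.0162, 0.2491]
ee_rot: [1.585, 0.974, 0.073]
force: [0.4, -0.9, -1.3]
width: 0.0286
t 15.25 q [ 0.3972 -0.24   -1.0144  0.6879 -0.2864  0.6173] pos [ 0.511  -0.0162  0.2491] lean 34.2 az 4.2 jawaz -86.5 jawtilt -0.5 F [ 0.3744 -0.9063 -1.286 ] w 0.0286
```

View pics/f1.png

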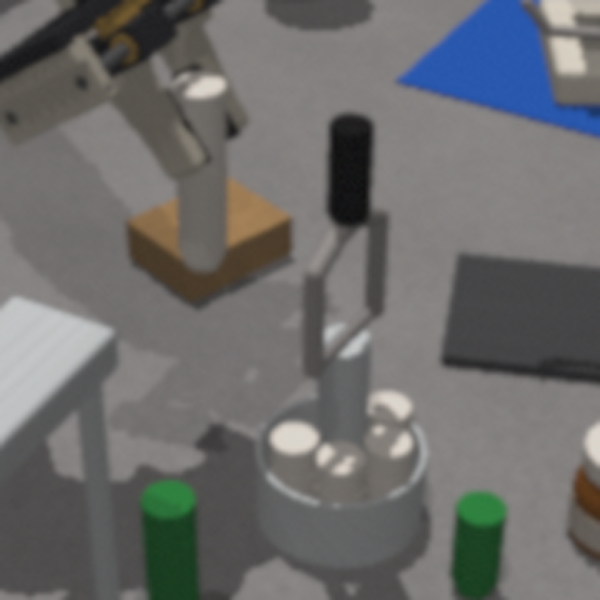

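View pics/f2.png

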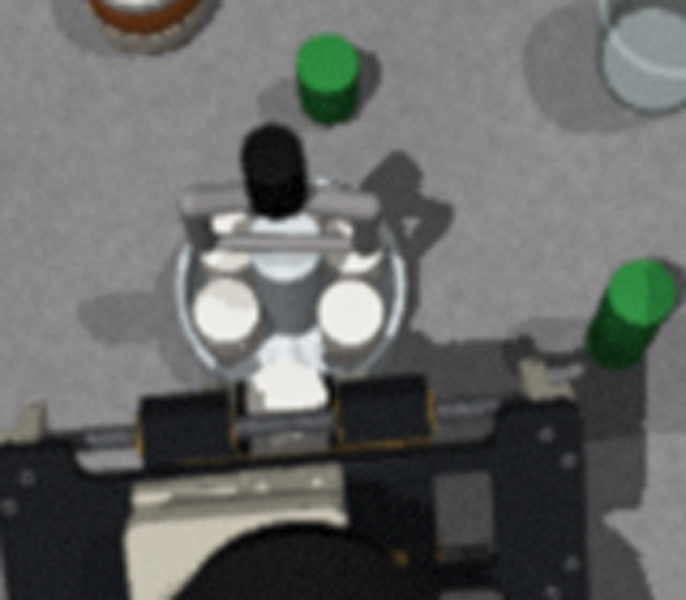

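```bash
python3 -m handwheel '{"gripper":[-0.5,-0.5,-0.5,-0.5],"travel":[[0.03,0.0,0],[0.06,0,0],[0.06,0,0],[0.06,0,0]],"spin":[0,0,0,0]}'; python3 - <<'E'
from h import *
st()
F=frames("g")
im,s,o=crop(F["scene"],(240,150,420,330)); cv2.imwrite("pics/g1.png",im)
im,s,o=crop(F["top"],(240,160,400,300)); cv2.imwrite("pics/g2.png",im)
for c in F: print(c,[(np.round(x["at"],1),round(x["conf"],2)) for x in spotter.tip_of(c,"tall_center")],[(np.round(x["at"],1),round(x["conf"],2)) for x in spotter.tip_of(c,"tall")])
E
```

```text
t: 15.75
eef_pos: [0.5391, -0.0198, 0.2462]
ee_rot: [1.583, 0.979, 0.067]
force: [0.1, -0.4, -1.0]
width: 0.0281
t 15.75 q [ 0.3565 -0.1737 -0.9697  0.6771 -0.257   0.656 ] pos [ 0.5391 -0.0198  0.2462] lean 33.9 az 3.9 jawaz -86.7 jawtilt -0.4 F [ 0.0747 -0.4071 -0.9797] w 0.0281
scene [(array([312.1, 213. ]), 0.81), (array([288.5, 321.4]), 0.74)] [(array([309. , 233.7]), 0.98), (array([297.2, 342.9]), 0.89)]
top [(array([310.2, 241.1]), 0.76), (array([269.6, 152.8]), 0.33)] [(array([382.7, 238.2]), 0.88), (array([308.5, 254.1]), 0.6)]
```

View pics/g1.png

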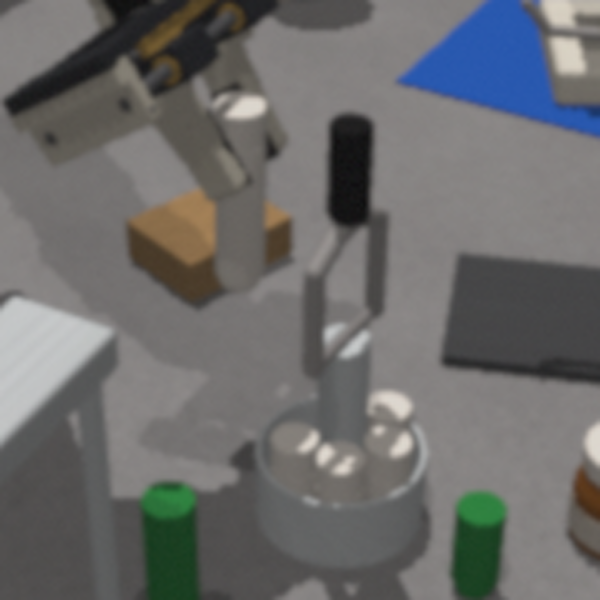

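View pics/g2.png

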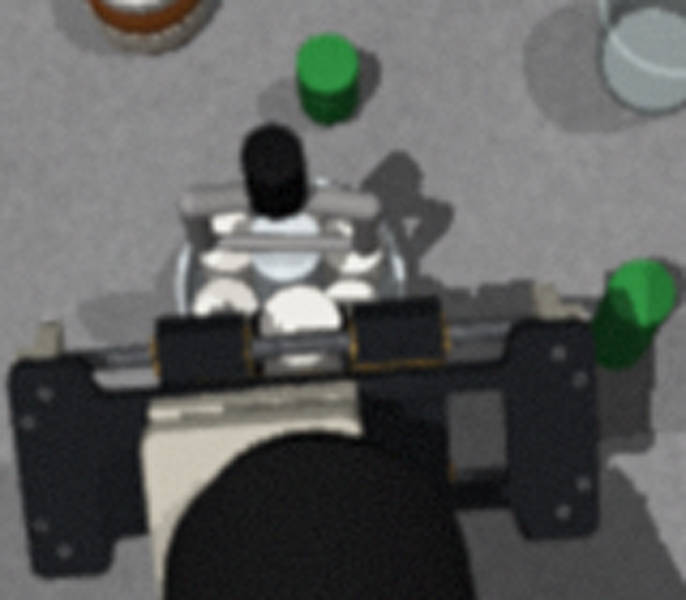

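```bash
cat >> h.py <<'E'
def tubepose(dx=.0045,dy=0.0):
    s=arm.get_state(); R0=R.from_euler('xyz',[1.561,.949,.042]); Q=R.from_euler('xyz',s['ee_rot'])*R0.inv()
    foot=s['eef_pos']+Q.apply([dx,dy,-.0935]); top=s['eef_pos']+Q.apply([dx,dy,.0265]); return foot,top
def rings(f,im,foot,top,col,s,o):
    d=(top-foot)/np.linalg.norm(top-foot); u=np.cross(d,[0,1,0]);u/=np.linalg.norm(u);v=np.cross(d,u);t=np.linspace(0,2*np.pi,60)[:,None]
    for c,r in((foot,.0105),(foot+.01*d,.0145),(top,.0145)):
        p=(proj(f,c+r*(np.cos(t)*u+np.sin(t)*v))-o)*s; cv2.polylines(im,[p.astype(int)],True,col,1,cv2.LINE_AA)
E
python3 - <<'E'
from h import *
F=frames("h"); print(tri(F["scene"],[312.1,213],F["top"],[310.2,241.1]), tri(F["scene"],[309,233.7],F["top"],[308.5,254.1]))
f,t=tubepose(); print(f,t,(f+t)/2)
for n,b in(("scene",(280,160,360,260)),("top",(270,200,350,270))):
    im,s,o=crop(F[n],b); rings(F[n],im,f,t,(0,0,255),s,o); cv2.imwrite(f"pics/h_{n}.png",im)
E
```

```text
(array([ 0.54613851, -0.02070037,  0.20670956]), np.float64(0.0037590115992599373)) (array([ 0.53413992, -0.01573587,  0.15190547]), np.float64(0.002258168976826943))
[ 0.54095681 -0.01837182  0.15347751] [ 0.54439597 -0.01968369  0.27342105] [ 0.54267639 -0.01902775  0.21344928]
```

View pics/h_scene.png

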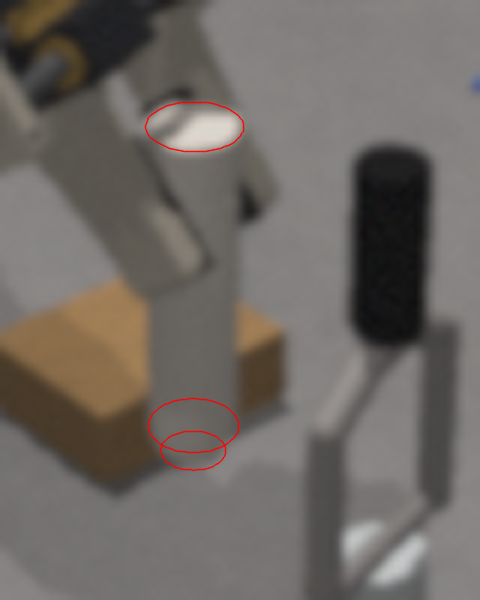

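View pics/h_top.png

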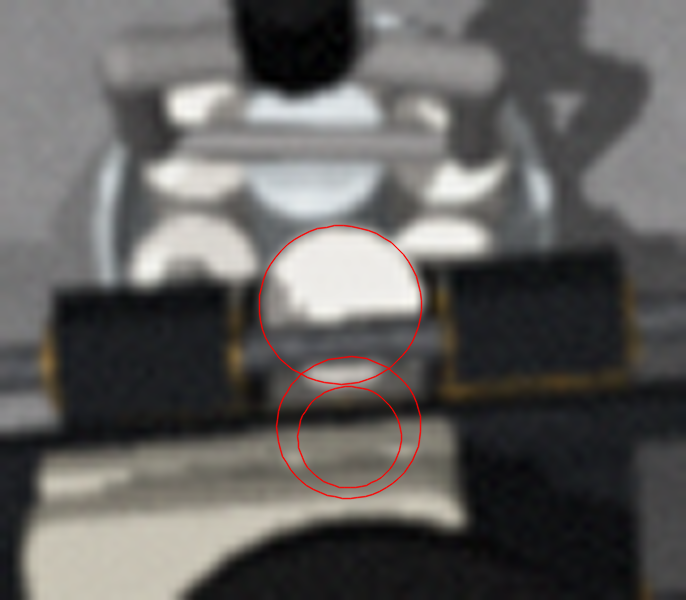

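```bash
python3 -m handwheel '{"gripper":[-0.5,-0.5,-0.5,-0.5,-0.5],"travel":[[0.02,0.012,0],[0.04,0.012,0],[0.06,0.012,0],[0.062,0.012,0],[0.062,0.012,0]],"spin":[0,0,0,0,0]}'; python3 - <<'E'
from h import *
st(); print(*tubepose())
E
```

```text
t: 16.65
eef_pos: [0.5706, -0.0136, 0.2463]
ee_rot: [1.582, 0.979, 0.067]
force: [0.1, -0.2, 0.1]
width: 0.0289
t 16.65 q [ 0.3367 -0.1109 -0.9232  0.6899 -0.2357  0.6578] pos [ 0.5706 -0.0136  0.2463] lean 33.9 az 3.8 jawaz -86.7 jawtilt -0.4 F [ 0.0823 -0.1891  0.108 ] w 0.0289
[ 0.5723 -0.0126  0.1527] [ 0.5759 -0.0138  0.2726]
```

```bash
python3 -m handwheel '{"gripper":[-0.5,-0.5,-0.5,-0.5,-0.5,-0.5],"travel":[[-0.001,0,-0.03],[-0.001,0,-0.06],[-0.001,0,-0.09],[-0.001,0,-0.12],[-0.001,0,-0.145],[-0.001,0,-0.145]],"spin":[0,0,0,0,0,0]}'; python3 - <<'E'
from h import *
st(); f,t=tubepose(); print(f,t)
F=frames("i")
for n,b in(("scene",(290,200,400,320)),("top",(260,170,360,270))):
    im,s,o=crop(F[n],b); rings(F[n],im,f,t,(0,0,255),s,o); cyl(F[n],im,.606,-.011,0,.05,.052,(0,255,255),s,o);cyl(F[n],im,.606,-.011,.217,.275,.012,(0,255,0),s,o); cv2.imwrite(f"pics/i_{n}.png",im)
E
```

```text
t: 17.25
eef_pos: [0.5732, -0.0202, 0.1947]
ee_rot: [1.611, 1.016, 0.101]
force: [-0.3, -0.6, -1.2]
width: 0.0289
t 17.25 q [ 0.1756 -0.0257 -1.0168  0.9849 -0.0469  0.4827] pos [ 0.5732 -0.0202  0.1947] lean 31.8 az 5.8 jawaz -86.2 jawtilt -1.2 F [-0.3179 -0.6315 -1.2457] w 0.0289
[ 0.5713 -0.018   0.1012] [ 0.5795 -0.0207  0.2209]
```

View pics/i_scene.png

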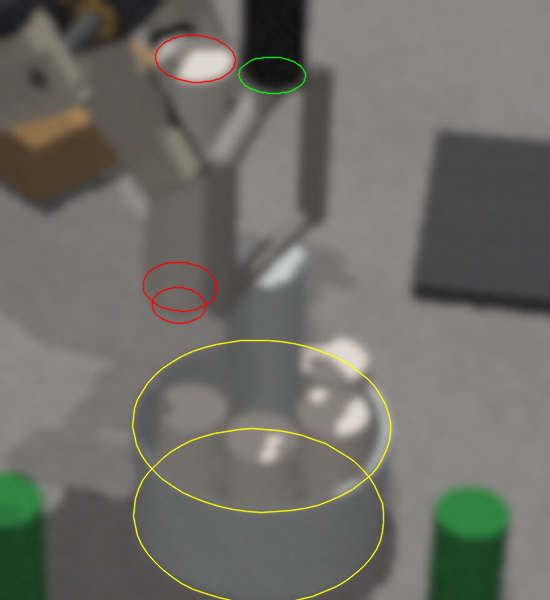

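View pics/i_top.png

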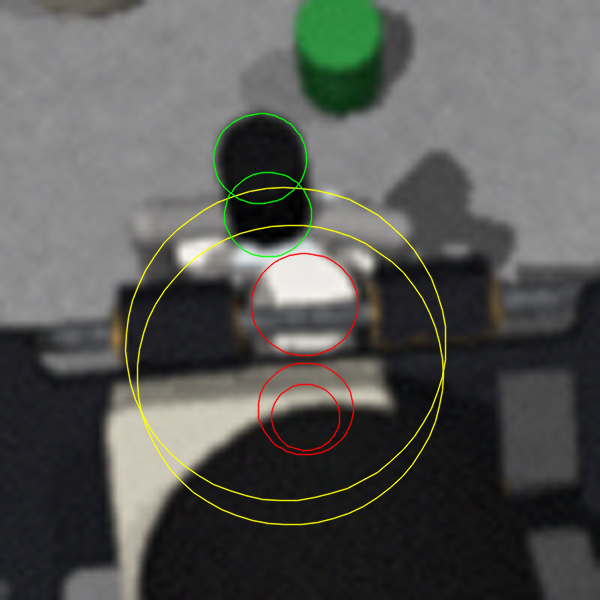

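```bash
cat > kin.py <<'E'
import numpy as np
from scipy.spatial.transform import Rotation as R
from scipy.optimize import least_squares
D=[([1.61211,.359386,.01104,-.00033,-1.224114,-.288087],[.16481,.65408,.24462],[.10242,1.569104,-1.715265]),
([.71,.0350,-.06234,0,-1.472569,1.399637],[.49116,.16922,.39595],[1.67488,1.569906,.642931]),
([.383606,.915263,1.241306,.010276,-1.885402,1.728809],[.92581,.16305,.35688],[.708293,1.555766,-.324121]),
([.354105,.91228,1.251152,.025312,-1.82952,1.76269],[.95134,.13791,.36785],[1.089418,1.487079,.057163]),
([.397395,.630421,.819257,.027915,-1.678869,1.716637],[.85069,.13832,.41931],[1.097529,1.485445,.065836]),
([.4613,.9404,1.2508,.0601,-1.7668,1.5067],[.9585,.2391,.3498],[1.172,1.443,-.017]),
([.5915,.9506,1.2505,.2980,-1.3231,1.0781],[1.0708,.3754,.4474],None),
([.4,-.2067,-.3798,.2828,-.8239,1.0882],[.5969,-.0274,.4693],[1.564,.946,.042]),
([-.4306,.1808,-.5025,-.712,-.4178,2.6399],[.5002,-.2848,.108],[1.567,.953,.045]),
([-.3586,.2395,-.431,-.6434,-.3892,2.5193],[.5619,-.2872,.1132],[1.561,.949,.043]),
([-.4441,.0934,-.5165,-.6309,-.4798,2.5596],[.4773,-.2903,.1473],[1.564,.95,.043]),
([.3972,-.24,-1.0144,.6879,-.2864,.6173],[.511,-.0162,.2491],[1.585,.974,.073]),
([.3565,-.1737,-.9697,.6771,-.257,.656],[.5391,-.0198,.2462],[1.583,.979,.067]),
([.3367,-.1109,-.9232,.6899,-.2357,.6578],[.5706,-.0136,.2463],[1.582,.979,.067]),
([.1756,-.0257,-1.0168,.9849,-.0469,.4827],[.5732,-.0202,.1947],[1.611,1.016,.101])]
def fk(q,P,s=(1,1)):
    a1,h,L1,L2,e,l1,L3,w,e2=P
    A=R.from_euler('z',q[0]); B=A*R.from_euler('y',q[1]); C=A*R.from_euler('y',q[1]-q[2]); D4=C*R.from_euler('x',s[0]*q[3]); E=D4*R.from_euler('y',-q[4]); F=E*R.from_euler('x',s[1]*q[5])
    p=A.apply([a1,0,h])+B.apply([0,0,L1])+C.apply([L2,l1,e])+E.apply([L3,w,e2])
    return p,F
def fit():
    best=None
    for s4 in(1,-1):
        f=lambda P:np.concatenate([fk(q,P,(s4,1))[0]-p for q,p,_ in D])
        r=least_squares(f,[0,.25,.5,.5,0,-.1,.2,-.1,0],loss='soft_l1',f_scale=.003)
        if best is None or r.cost<best[0]: best=(r.cost,s4,r.x,np.abs(f(r.x)).reshape(-1,3).max(1))
    return best
if __name__=="__main__":
    np.set_printoptions(precision=4,suppress=True)
    c,s4,P,e=fit(); print(c,s4,P,e)
    for s6 in(1,-1):
        # tool fixed offset
        Ms=[(fk(q,P,(s4,s6))[1].inv()*R.from_euler('xyz',r)).as_rotvec() for q,p,r in D if r]; print(s6,np.array(Ms).round(3).tolist())
E
python3 kin.py
```

```text
2.8224459729992326e-08 -1 [-0.      0.1987  0.6016  0.4636  0.      0.      0.359  -0.1918 -0.    ] [0.     0.     0.     0.     0.     0.0001 0.0001 0.0001 0.     0.
 0.     0.     0.     0.0001 0.    ]
1 [[-2.565, -0.0, -0.0], [0.342, -0.0, 0.0], [-0.316, 0.0, -0.0], [-0.384, 0.0, 0.0], [-0.292, -0.0, 0.0], [0.129, 0.0, -0.0], [0.965, -0.0, -0.0], [-2.138, 0.0, 0.0], [-1.897, -0.0, -0.0], [-1.978, 0.0, 0.0], [1.906, 0.001, -0.0], [1.83, 0.0, -0.0], [1.826, 0.0, -0.0], [2.176, 0.0, -0.0]]
-1 [[-3.142, -0.0, 0.0], [3.142, -0.0, -0.0], [-3.142, -0.0, -0.0], [3.142, -0.0, -0.0], [3.142, -0.0, -0.0], [-3.141, -0.001, -0.0], [-3.141, 0.0, 0.0], [3.142, -0.0, 0.0], [3.141, 0.0, 0.0], [-3.141, 0.001, 0.0], [3.141, 0.001, 0.0], [-3.141, -0.001, 0.0], [3.141, 0.001, -0.0], [3.142, 0.0, -0.0]]
```

```bash
cat >> kin.py <<'E'
PP=np.array([0,.1987,.6016,.4636,0,0,.359,-.1918,0])
LO=np.array([-3.07,-1.43,-1.02,-3.03,-3.05,-3.03]);HI=np.array([3.07,2.12,1.25,1.67,0,3.03])
def FK(q):
    p,F=fk(q,PP,(-1,-1)); return p,F*R.from_rotvec([np.pi,0,0])
def pose(theta,alpha,flip=0):
    # tool x = lean theta at azimuth alpha (deg), jaw horizontal at alpha-90
    t,a=np.radians(theta),np.radians(alpha)
    x=np.array([np.sin(t)*np.cos(a),np.sin(t)*np.sin(a),-np.cos(t)]); z=np.array([np.sin(a),-np.cos(a),0]); 
    if flip: z=-z
    return R.from_matrix(np.stack([x,np.cross(z,x),z],1))
def IK(p,M,q0):
    f=lambda q:np.concatenate([(FK(q)[0]-p)*5,(M.inv()*FK(q)[1]).as_rotvec()])
    r=least_squares(f,np.clip(q0,LO+1e-3,HI-1e-3),bounds=(LO,HI)); return r.x,np.linalg.norm(r.fun)
E
python3 - <<'E'
from kin import *
np.set_printoptions(precision=2,suppress=True)
tube=np.array([.574,-.0125]);d=.0045
for th in(35,30,25,20):
  for al in range(-60,61,15):
    a=np.radians(al); out=[]
    for z in(.24,.17,.10):
        p=np.array([tube[0]-d*np.cos(a),tube[1]-d*np.sin(a),z]); b=None
        for q0 in([.3,0,-.8,.7,-.4,.6],[.3,0,-.8,-.7,-.4,2],[.3,0,-.8,-2.5,-.4,2]):
            q,e=IK(p,pose(th,al),q0)
            if b is None or e<b[1]: b=(q,e)
        out.append(b)
    print(th,al,["%.3f"%e for q,e in out],out[2][0])
E
```

```text
35 -60 ['0.000', '0.000', '0.000'] [ 0.51  0.29 -0.94  1.14 -0.68 -1.02]
35 -45 ['0.000', '0.000', '0.050'] [ 0.37  0.24 -1.02  1.42 -0.55 -0.93]
35 -30 ['0.000', '0.058', '0.149'] [ 0.27  0.2  -1.02  1.47 -0.42 -0.65]
35 -15 ['0.003', '0.114', '0.214'] [ 0.13  0.16 -1.02  1.52 -0.22 -0.32]
35 0 ['0.003', '0.110', '0.176'] [ 0.3   0.16 -0.78 -0.26 -0.    1.59]
35 15 ['0.000', '0.014', '0.029'] [ 0.31  0.16 -0.8  -0.19 -0.    1.72]
35 30 ['0.000', '0.000', '0.000'] [ 0.07  0.19 -0.52 -0.71 -0.39  2.62]
35 45 ['0.000', '0.000', '0.000'] [-0.06  0.25 -0.4  -0.79 -0.65  3.  ]
35 60 ['0.000', '0.035', '0.100'] [-0.03  0.29 -0.32 -0.66 -0.8   3.03]
30 -60 ['0.000', '0.000', '0.000'] [ 0.5   0.28 -0.9   1.   -0.64 -0.87]
30 -45 ['0.000', '0.000', '0.003'] [ 0.33  0.21 -1.02  1.39 -0.48 -0.86]
30 -30 ['0.000', '0.000', '0.086'] [ 0.26  0.18 -1.02  1.41 -0.36 -0.56]
30 -15 ['0.000', '0.035', '0.137'] [ 0.18  0.15 -1.02  1.35 -0.2  -0.19]
30 0 ['0.000', '0.031', '0.133'] [ 0.24  0.14 -0.98  0.76 -0.04  0.6 ]
30 15 ['0.000', '0.000', '0.024'] [ 0.31  0.16 -0.88  0.18 -0.02  1.35]
30 30 ['0.000'
[... 803 characters left out ...]
', '0.000'] [ 0.03  0.29 -0.34 -0.53 -0.78  2.94]
20 -60 ['0.000', '0.000', '0.000'] [ 0.49  0.27 -0.76  0.63 -0.62 -0.5 ]
20 -45 ['0.000', '0.000', '0.000'] [ 0.45  0.23 -0.85  0.76 -0.49 -0.34]
20 -30 ['0.000', '0.000', '0.000'] [ 0.37  0.19 -0.93  0.88 -0.35 -0.15]
20 -15 ['0.000', '0.000', '0.000'] [ 0.3   0.17 -0.96  0.92 -0.23  0.12]
20 0 ['0.000', '0.000', '0.000'] [ 0.34  0.17 -0.9   0.58 -0.21  0.68]
20 15 ['0.000', '0.000', '0.000'] [ 0.34  0.18 -0.71  0.08 -0.33  1.43]
20 30 ['0.000', '0.000', '0.000'] [ 0.25  0.21 -0.56 -0.2  -0.47  2.01]
20 45 ['0.000', '0.000', '0.000'] [ 0.16  0.24 -0.45 -0.35 -0.62  2.45]
20 60 ['0.000', '0.000', '0.000'] [ 0.11  0.28 -0.36 -0.41 -0.76  2.79]
```

```bash
python3 - <<'E'
from kin import *
np.set_printoptions(precision=2,suppress=True)
tube=np.array([.574,-.0125]);d=.0045
for th in(36,35,34,32,30,28):
  for al in(10,14,18,22,26):
    a=np.radians(al); out=[]
    for z in(.24,.20,.16,.13,.10):
        p=np.array([tube[0]-d*np.cos(a),tube[1]-d*np.sin(a),z]); b=None
        for q0 in([.3,0,-.8,-.7,-.4,2],[.3,0,-.8,.3,-.4,2],):
            q,e=IK(p,pose(th,al),q0)
            if b is None or e<b[1]: b=(q,e)
        out.append(b)
    print(th,al,["%.3f"%e for q,e in out],out[2][0],out[-1][0])
E
```

```text
36 10 ['0.000', '0.033', '0.073', '0.083', '0.076'] [ 0.29  0.03 -0.94  0.37 -0.01  1.1 ] [ 0.3   0.16 -0.77 -0.32 -0.    1.8 ]
36 14 ['0.000', '0.004', '0.036', '0.043', '0.036'] [ 0.31  0.03 -0.91  0.27 -0.01  1.25] [ 0.3   0.16 -0.78 -0.28 -0.    1.8 ]
36 18 ['0.000', '0.000', '0.000', '0.003', '0.000'] [ 0.32  0.03 -0.85  0.06 -0.06  1.5 ] [ 0.29  0.15 -0.75 -0.34 -0.04  1.93]
36 22 ['0.000', '0.000', '0.000', '0.000', '0.000'] [ 0.25  0.05 -0.66 -0.33 -0.25  2.01] [ 0.18  0.16 -0.61 -0.6  -0.21  2.33]
36 26 ['0.000', '0.000', '0.000', '0.000', '0.000'] [ 0.17  0.06 -0.58 -0.49 -0.36  2.26] [ 0.11  0.17 -0.56 -0.7  -0.32  2.54]
35 10 ['0.000', '0.020', '0.065', '0.081', '0.078'] [ 0.28  0.03 -0.96  0.48 -0.01  1.01] [ 0.31  0.16 -0.79 -0.22 -0.    1.69]
35 14 ['0.000', '0.000', '0.030', '0.042', '0.039'] [ 0.3   0.03 -0.93  0.35 -0.01  1.17] [ 0.31  0.16 -0.8  -0.2  -0.    1.72]
35 18 ['0.000', '0.000', '0.000', '0.002', '0.000'] [ 0.32  0.04 -0.82  0.04 -0.1   1.52] [ 0.31  0.16 -0.79 -0.2  -0.01  1.77]
35 22 ['0.000', '0.000', '0.000', '0.000', '0.000'] [ 0.25  0.05 -0.66 -0.29
[... 2039 characters left out ...]
.59 -0.28 -0.41  2.02] [ 0.21  0.17 -0.6  -0.41 -0.31  2.18]
28 10 ['0.000', '0.000', '0.000', '0.020', '0.049'] [ 0.33  0.04 -0.89  0.46 -0.17  0.98] [ 0.3   0.15 -0.92  0.41 -0.04  1.05]
28 14 ['0.000', '0.000', '0.000', '0.000', '0.021'] [ 0.34  0.05 -0.8   0.2  -0.24  1.29] [ 0.31  0.15 -0.91  0.33 -0.03  1.19]
28 18 ['0.000', '0.000', '0.000', '0.000', '0.000'] [ 0.32  0.06 -0.72  0.01 -0.31  1.55] [ 0.32  0.16 -0.79  0.02 -0.13  1.54]
28 22 ['0.000', '0.000', '0.000', '0.000', '0.000'] [ 0.28  0.07 -0.65 -0.13 -0.37  1.78] [ 0.28  0.17 -0.68 -0.21 -0.24  1.87]
28 26 ['0.000', '0.000', '0.000', '0.000', '0.000'] [ 0.24  0.08 -0.59 -0.23 -0.44  1.97] [ 0.23  0.18 -0.61 -0.34 -0.32  2.09]
```

```bash
python3 -m handwheel '{"gripper":[-0.5,-0.5,-0.5,-0.5,-0.5,-0.5,-0.5,-0.5,-0.5,-0.5,-0.5,-0.5,-0.5,-0.5,-0.5,-0.5],"travel":[[-0.01,0,0.08],[-0.01,0,0.16],[-0.01,0,0.24],[-0.01,0,0.32],[-0.01,0,0.4],[0.06,0.05,0.46],[0.14,0.1,0.48],[0.22,0.15,0.48],[0.3,0.2,0.48],[0.38,0.25,0.48],[0.46,0.3,0.48],[0.54,0.36,0.48],[0.62,0.42,0.48],[0.7,0.47,0.48],[0.78,0.52,0.48],[0.8,0.54,0.48]],"spin":[0,0,0,0,0,0.05,0.1,0.2,0.3,0.36,0.36,0.36,0.36,0.36,0.36,0.36]}'; python3 - <<'E'
from h import *
st(); print(*tubepose())
E
```

```text
t: 18.95
eef_pos: [0.9759, 0.2539, 0.4298]
ee_rot: [1.613, 1.019, 0.388]
force: [-1.0, -1.1, -2.1]
width: 0.0288
t 18.95 q [ 0.4592  0.596   0.6626  0.042  -1.0875  1.4486] pos [0.9759 0.2539 0.4298] lean 31.6 az 22.2 jawaz -69.8 jawtilt -1.3 F [-1.0379 -1.1185 -2.1301] w 0.0288
[0.9731 0.2554 0.3362] [0.9822 0.2552 0.4559]
```

```bash
python3 -m handwheel '{"gripper":[-0.5,-0.5,-0.5],"travel":[[0.1,0,0.03],[0.2,0,0.06],[0.3,0,0.1]],"spin":[0,0,0]}' >/dev/null; python3 -c "
from h import *
st()"; python3 -m handwheel '{"gripper":[-0.5,-0.5],"travel":[[1,0,0.7],[1,0,0.7]],"spin":[0,0]}' > /dev/null;python3 -c "
from h import *
st()"
```

```text
t 19.25 q [ 0.4091  0.8697  1.2523  0.0208 -1.3755  1.5083] pos [1.0741 0.2487 0.463 ] lean 33.1 az 21.3 jawaz -70.0 jawtilt -0.8 F [ 79.3038  35.9998 158.682 ] w 0.0287
t 19.45 q [ 0.3968  0.8693  1.2479  0.0261 -1.3326  1.5156] pos [1.0885 0.2384 0.4703] lean 35.4 az 20.2 jawaz -70.4 jawtilt -0.4 F [-0.6879 -0.2841  0.6187] w 0.0284
```

```bash
python3 -m handwheel '{"gripper":[-0.5,-0.5,-0.5,-0.5,-0.5,-0.5,-0.5,-0.5,-0.5,-0.5,-0.5,-0.5,-0.5,-0.5],"travel":[[-0.03,-0.02,0],[-0.09,-0.05,0],[-0.16,-0.08,0],[-0.24,-0.12,-0.02],[-0.32,-0.16,-0.04],[-0.4,-0.2,-0.06],[-0.48,-0.24,-0.06],[-0.56,-0.28,-0.06],[-0.64,-0.32,-0.06],[-0.72,-0.36,-0.06],[-0.8,-0.4,-0.06],[-0.86,-0.43,-0.06],[-0.9,-0.44,-0.06],[-0.9,-0.44,-0.06]],"spin":[0.02,0.04,0.04,0.04,0.04,0.04,0.04,0.04,0.04,0.04,0.04,0.04,0.04,0.04]}'; python3 - <<'E'
from h import *
st(); f,t=tubepose();print(f,t)
F=frames("j")
for n,b in(("scene",(260,80,420,260)),("top",(250,140,380,250))):
    im,s,o=crop(F[n],b); rings(F[n],im,f,t,(0,0,255),s,o); cv2.imwrite(f"pics/j_{n}.png",im)
E
```

```text
t: 20.85
eef_pos: [0.6351, 0.0165, 0.4541]
ee_rot: [1.582, 0.936, 0.382]
force: [1.2, 1.2, 0.9]
width: 0.0285
t 20.85 q [ 0.3051 -0.1034 -0.1948 -0.061  -0.8473  1.6618] pos [0.6351 0.0165 0.4541] lean 36.3 az 21.9 jawaz -68.6 jawtilt -0.4 F [1.2474 1.2204 0.9387] w 0.0285
[0.64   0.0195 0.3606] [0.6392 0.0175 0.4806]
```

View pics/j_scene.png

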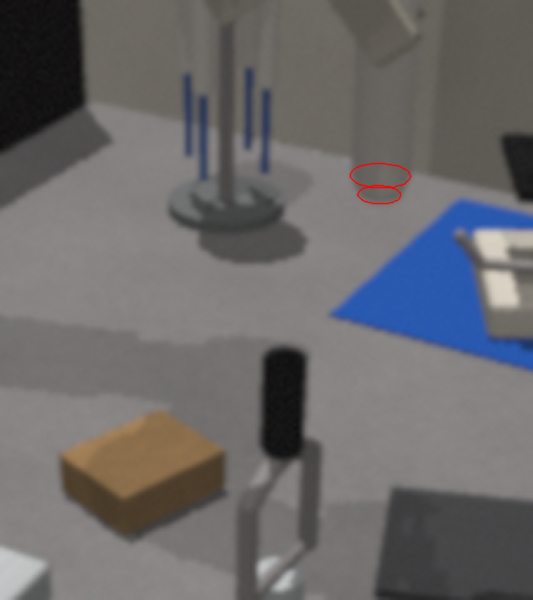

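View pics/j_top.png

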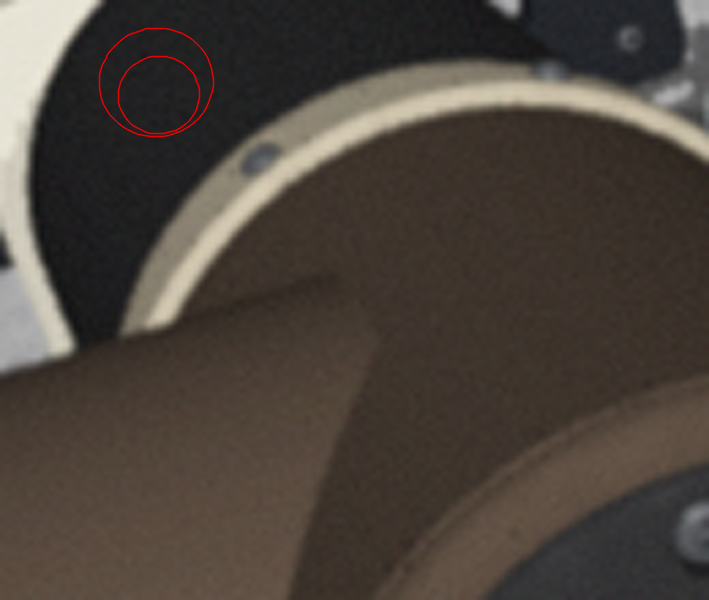

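```bash
python3 -m handwheel '{"gripper":[-0.5,-0.5,-0.5,-0.5,-0.5,-0.5,-0.5,-0.5,-0.5],"travel":[[-0.06,-0.03,0],[-0.12,-0.063,0],[-0.133,-0.063,-0.04],[-0.133,-0.063,-0.1],[-0.133,-0.063,-0.16],[-0.133,-0.063,-0.22],[-0.133,-0.063,-0.26],[-0.133,-0.063,-0.26],[-0.133,-0.063,-0.26]],"spin":[0,0,0,0,0,0,0,0,0]}'; python3 - <<'E'
from h import *
st(); f,t=tubepose();print(f,t)
E
```

```text
t: 21.85
eef_pos: [0.5721, -0.014, 0.319]
ee_rot: [1.583, 0.945, 0.383]
force: [0.6, -0.1, 0.8]
width: 0.0286
t 21.85 q [ 0.2724 -0.1465 -0.5062 -0.1159 -0.5915  1.7449] pos [ 0.5721 -0.014   0.319 ] lean 35.8 az 21.9 jawaz -68.6 jawtilt -0.4 F [ 0.5843 -0.1085  0.7549] w 0.0286
[ 0.5763 -0.0113  0.2255] [ 0.5764 -0.0129  0.3455]
```

```bash
python3 -m handwheel '{"gripper":[-0.5,-0.5,-0.5,-0.5,-0.5,-0.5,-0.5],"travel":[[-0.006,-0.002,-0.03],[-0.006,-0.002,-0.07],[-0.006,-0.002,-0.11],[-0.006,-0.002,-0.15],[-0.006,-0.002,-0.18],[-0.006,-0.002,-0.2],[-0.006,-0.002,-0.2]],"spin":[0,0,0,0,0,0,0]}'; python3 - <<'E'
from h import *
st(); f,t=tubepose();print(f,t)
F=frames("k")
for n,b in(("scene",(290,180,400,320)),("top",(260,170,360,270))):
    im,s,o=crop(F[n],b); rings(F[n],im,f,t,(0,0,255),s,o); cyl(F[n],im,.606,-.011,0,.05,.052,(0,255,255),s,o);cyl(F[n],im,.606,-.011,.217,.275,.012,(0,255,0),s,o); cv2.imwrite(f"pics/k_{n}.png",im)
E
```

```text
t: 22.55
eef_pos: [0.5685, -0.0151, 0.2177]
ee_rot: [1.584, 0.946, 0.383]
force: [0.2, -1.2, -0.2]
width: 0.0283
t 22.55 q [ 0.2643 -0.0442 -0.6387 -0.1974 -0.3617  1.8393] pos [ 0.5685 -0.0151  0.2177] lean 35.8 az 22.0 jawaz -68.6 jawtilt -0.4 F [ 0.2104 -1.1565 -0.2341] w 0.0283
[ 0.5726 -0.0125  0.1243] [ 0.5729 -0.0141  0.2442]
```

View pics/k_scene.png

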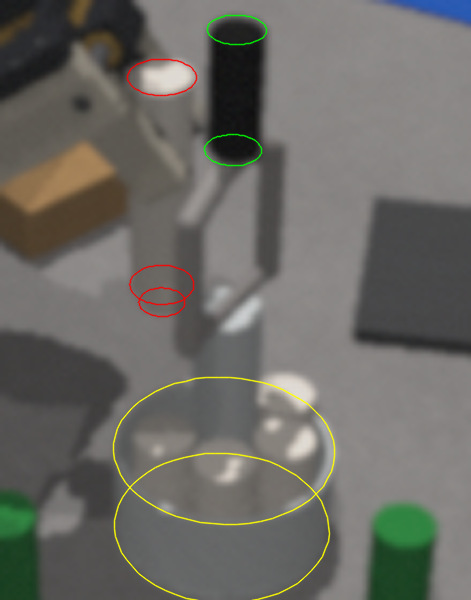

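View pics/k_top.png

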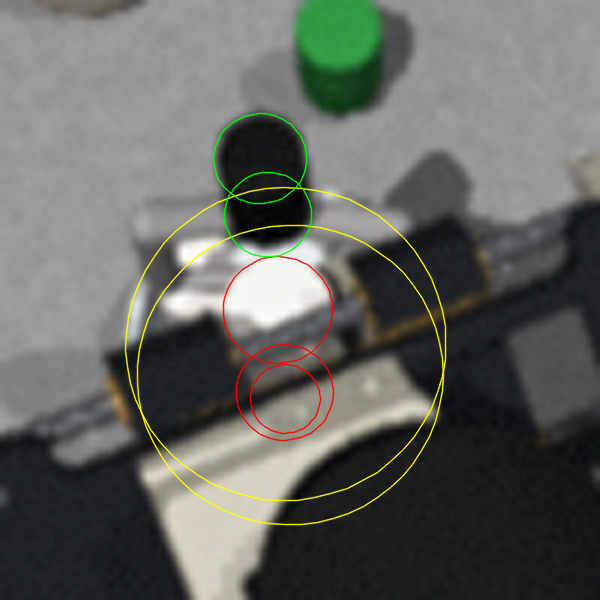

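```bash
python3 -m handwheel '{"gripper":[-0.5,-0.5,-0.5,-0.5,-0.5,-0.5],"travel":[[0,0,-0.03],[0.001,0,-0.06],[0.002,0,-0.09],[0.002,0,-0.12],[0.002,0,-0.13],[0.002,0,-0.13]],"spin":[0,0,0,0,0,0]}'; python3 - <<'E'
from h import *
st(); f,t=tubepose();print(f,t)
F=frames("l")
for n,b in(("scene",(290,180,400,320)),("top",(260,170,360,270))):
    im,s,o=crop(F[n],b); rings(F[n],im,f,t,(0,0,255),s,o); cyl(F[n],im,.606,-.011,0,.05,.052,(0,255,255),s,o);cyl(F[n],im,.606,-.011,.217,.275,.012,(0,255,0),s,o); cv2.imwrite(f"pics/l_{n}.png",im)
E
```

```text
t: 23.25
eef_pos: [0.5696, -0.0153, 0.1531]
ee_rot: [1.584, 0.946, 0.383]
force: [1.2, 0.4, -0.4]
width: 0.0285
t 23.25 q [ 0.2398  0.0605 -0.659  -0.3502 -0.2456  2.0147] pos [ 0.5696 -0.0153  0.1531] lean 35.8 az 21.9 jawaz -68.7 jawtilt -0.4 F [ 1.1533  0.3767 -0.3912] w 0.0285
[ 0.5736 -0.0127  0.0596] [ 0.5739 -0.0143  0.1796]
```

View pics/l_scene.png

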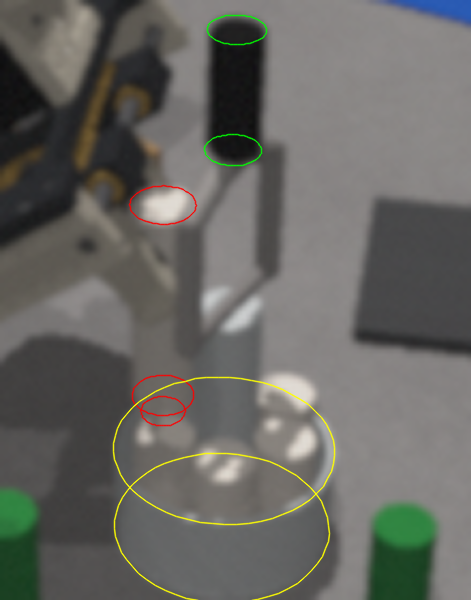

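View pics/l_top.png

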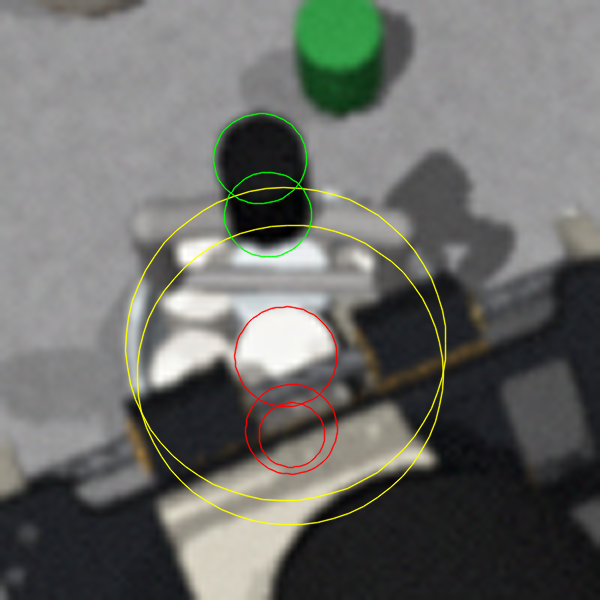

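```bash
python3 -m handwheel '{"gripper":[-0.5,-0.5,-0.5,-0.5,-0.5,-0.5],"travel":[[0,0,-0.02],[0,0,-0.04],[0,0,-0.06],[0,0,-0.08],[0,0,-0.095],[0,0,-0.097]],"spin":[0,0,0,0,0,0]}'; python3 - <<'E'
from h import *
st(); f,t=tubepose();print(f,t)
E
```

```text
t: 23.95
eef_pos: [0.5694, -0.0154, 0.1044]
ee_rot: [1.584, 0.946, 0.383]
force: [0.2, 0.1, -0.6]
width: 0.0287
t 23.95 q [ 0.1862  0.1522 -0.6215 -0.5685 -0.214   2.276 ] pos [ 0.5694 -0.0154  0.1044] lean 35.8 az 21.9 jawaz -68.7 jawtilt -0.4 F [ 0.1551  0.1479 -0.5884] w 0.0287
[ 0.5735 -0.0127  0.011 ] [ 0.5737 -0.0144  0.131 ]
```

```bash
for i in 1 2; do python3 -m handwheel '{"gripper":[-0.5,-0.5],"travel":[[0,0,-0.002],[0,0,-0.005]],"spin":[0,0]}' |grep -E "force|pos"; done; python3 - <<'E'
from h import *
st(); f,t=tubepose();print(f,t)
F=frames("m")
for n,b in(("scene",(290,180,400,320)),("top",(260,170,360,270))):
    im,s,o=crop(F[n],b); rings(F[n],im,f,t,(0,0,255),s,o); cyl(F[n],im,.606,-.011,0,.05,.052,(0,255,255),s,o);cyl(F[n],im,.606,-.011,.217,.275,.012,(0,255,0),s,o); cv2.imwrite(f"pics/m_{n}.png",im)
E
```

```text
eef_pos: [0.5694, -0.0153, 0.1025]
force: [0.7, 0.2, 0.1]
eef_pos: [0.5692, -0.0153, 0.0995]
force: [-0.1, 0.2, -0.5]
t 24.35 q [ 0.1787  0.1616 -0.6163 -0.5951 -0.2134  2.309 ] pos [ 0.5692 -0.0153  0.0995] lean 35.8 az 21.9 jawaz -68.6 jawtilt -0.4 F [-0.0889  0.2087 -0.5423] w 0.0287
[ 0.5733 -0.0126  0.006 ] [ 0.5735 -0.0142  0.126 ]
```

View pics/m_scene.png

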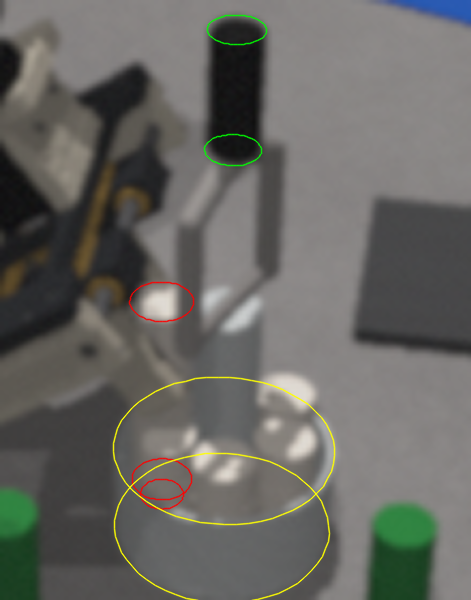

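```bash
for i in 1 2; do python3 -m handwheel '{"gripper":[-0.5,-0.5],"travel":[[0,0,-0.002],[0,0,-0.002]],"spin":[0,0]}' |grep -E "force|pos"; done
```

```text
eef_pos: [0.5701, -0.0151, 0.0993]
force: [-2.2, 1.6, 6.5]
eef_pos: [0.5709, -0.015, 0.0992]
force: [-3.1, 1.9, 11.3]
```

```bash
python3 -m handwheel '{"gripper":[-0.5,-0.3,-0.15,-0.15],"travel":[[0,0,0.003],[0,0,0.003],[0,0,0.003],[0,0,0.003]],"spin":[0,0,0,0]}';  python3 - <<'E'
from h import *
st()
F=frames("n")
for n,b in(("scene",(290,180,400,320)),("top",(260,170,360,270))):
    im,s,o=crop(F[n],b); cv2.imwrite(f"pics/n_{n}.png",im)
E
```

```text
t: 25.25
eef_pos: [0.5688, -0.0154, 0.0984]
ee_rot: [1.584, 0.947, 0.383]
force: [0.2, 0.1, -0.2]
width: 0.0365
t 25.25 q [ 0.1777  0.1634 -0.6161 -0.5978 -0.2134  2.3123] pos [ 0.5688 -0.0154  0.0984] lean 35.8 az 22.0 jawaz -68.7 jawtilt -0.4 F [ 0.1542  0.0687 -0.2488] w 0.0365
```

View pics/n_scene.png

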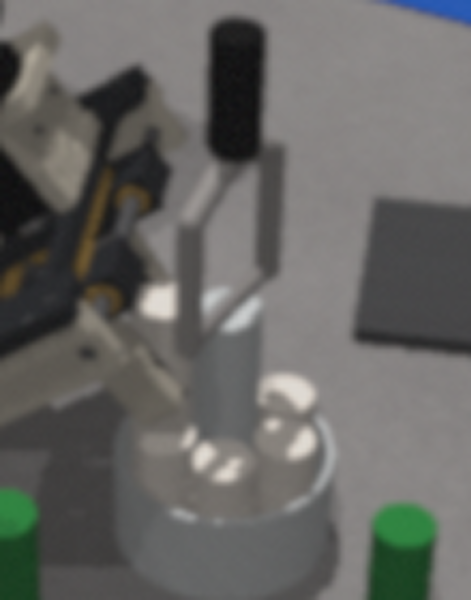

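View pics/n_top.png

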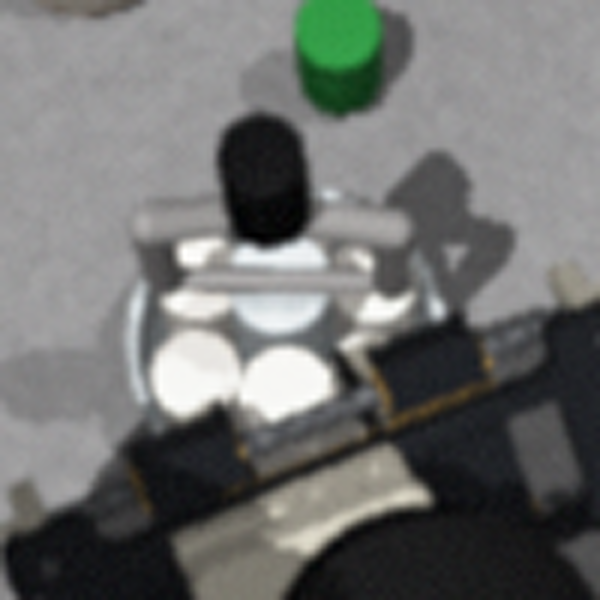

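```bash
python3 - <<'E'
from kin import *
np.set_printoptions(precision=2,suppress=True)
M=R.from_euler('xyz',[1.584,.947,.383]); q=np.array([.1777,.1634,-.6161,-.5978,-.2134,2.3123])
for p in([.55,-.023,.10],[.535,-.029,.105],[.52,-.035,.13],[.51,-.04,.20],[.51,-.04,.30],[.52,-.03,.33],[.56,-.02,.36],[.56,-.025,.252],[.6,-.011,.252]):
    q,e=IK(np.array(p),M,q); print(p,q,"%.4f"%e)
E
```

```text
[0.55, -0.023, 0.1] [ 0.16  0.14 -0.64 -0.62 -0.23  2.35] 0.0000
[0.535, -0.029, 0.105] [ 0.15  0.1  -0.66 -0.61 -0.24  2.35] 0.0000
[0.52, -0.035, 0.13] [ 0.17  0.03 -0.7  -0.5  -0.25  2.21] 0.0000
[0.51, -0.04, 0.2] [ 0.22 -0.12 -0.72 -0.27 -0.36  1.94] 0.0000
[0.51, -0.04, 0.3] [ 0.24 -0.24 -0.61 -0.15 -0.59  1.8 ] 0.0000
[0.52, -0.03, 0.33] [ 0.27 -0.25 -0.56 -0.11 -0.65  1.74] 0.0000
[0.56, -0.02, 0.36] [ 0.27 -0.19 -0.45 -0.11 -0.7   1.74] 0.0000
[0.56, -0.025, 0.252] [ 0.24 -0.1  -0.6  -0.18 -0.46  1.84] 0.0000
[0.6, -0.011, 0.252] [ 0.26 -0.03 -0.54 -0.17 -0.44  1.82] 0.0000
```

```bash
python3 -m handwheel '{"gripper":[-0.15,-0.15,-0.15,-0.15,-0.15,-0.15,-0.15,-0.15,0.1,0.1],"travel":[[-0.02,-0.008,0.0],[-0.045,-0.018,0.006],[-0.07,-0.028,0.016],[-0.1,-0.04,0.05],[-0.12,-0.05,0.13],[-0.12,-0.05,0.22],[-0.12,-0.05,0.3],[-0.11,-0.045,0.36],[-0.1,-0.04,0.4],[-0.1,-0.04,0.4]],"spin":[0,0,0,0,0,0,0,0,0,0]}';  python3 - <<'E'
from h import *
st()
F=frames("o")
for n,b in(("scene",(290,160,420,320)),("top",(260,150,360,270)),):
    im,s,o=crop(F[n],b);cyl(F[n],im,.606,-.011,0,.05,.052,(0,255,255),s,o);cyl(F[n],im,.606,-.011,.217,.275,.012,(0,255,0),s,o); a=np.radians(183);cyl(F[n],im,.606+.032*np.cos(a),-.011+.032*np.sin(a),.126,.126,.0145,(0,0,255),s,o); cv2.imwrite(f"pics/o_{n}.png",im)
im,s,o=crop(F["top"],(110,100,260,270)); cv2.imwrite("pics/o_stand.png",im)
im,s,o=crop(F["scene"],(360,120,500,280)); cv2.imwrite("pics/o_stand2.png",im)
for c in F: print([(np.round(x["at"],1),round(x["conf"],2)) for x in spotter.tip_of(c,"hook_seat")[:2]],[(np.round(x["at"],1),round(x["conf"],2)) for x in spotter.tip_of(c,"knob")[:2]],[(np.round(x["at"],1),round(x["conf"],2)) for x in spotter.tip_of(c,"stand")[:2]])
E
```

```text
t: 26.35
eef_pos: [0.5195, -0.0357, 0.303]
ee_rot: [1.58, 0.94, 0.38]
force: [-1.0, -0.4, 0.6]
width: 0.0464
t 26.35 q [ 0.2474 -0.2317 -0.5979 -0.1425 -0.5824  1.788 ] pos [ 0.5195 -0.0357  0.303 ] lean 36.2 az 21.8 jawaz -68.7 jawtilt -0.3 F [-0.9638 -0.376   0.5596] w 0.0464
[(array([406. , 156.1]), 0.61)] [(array([342.6, 197.1]), 0.73)] [(array([396.8, 246.8]), 0.86)]
[(array([157. , 193.1]), 0.87), (array([292. , 234.7]), 0.31)] [(array([301.8, 198.9]), 0.85)] [(array([305.6, 226.5]), 0.71), (array([193.4, 223.1]), 0.68)]
```

View pics/o_scene.png

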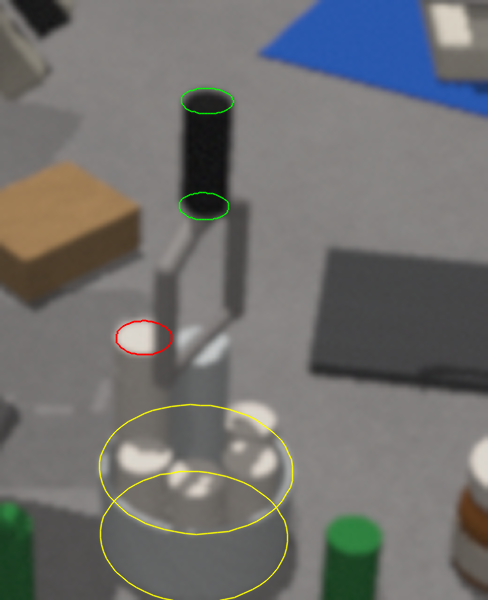

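View pics/o_top.png

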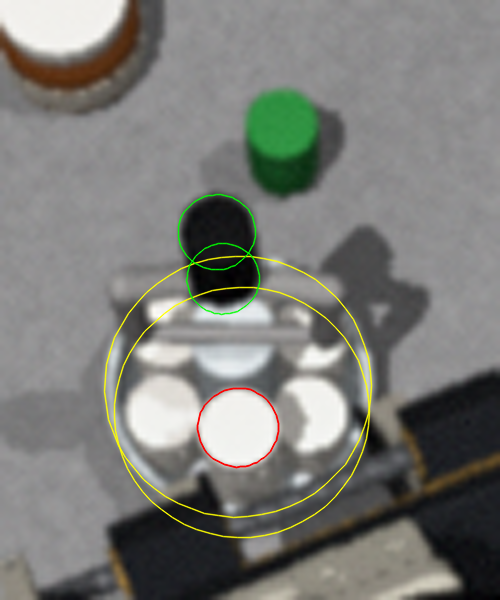

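View pics/o_stand.png

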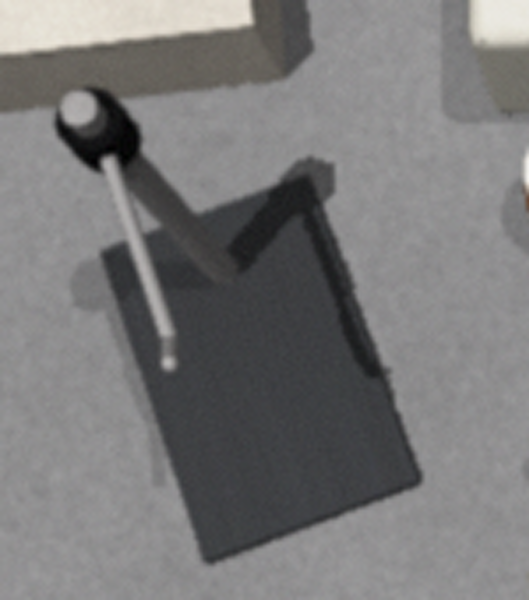

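View pics/o_stand2.png

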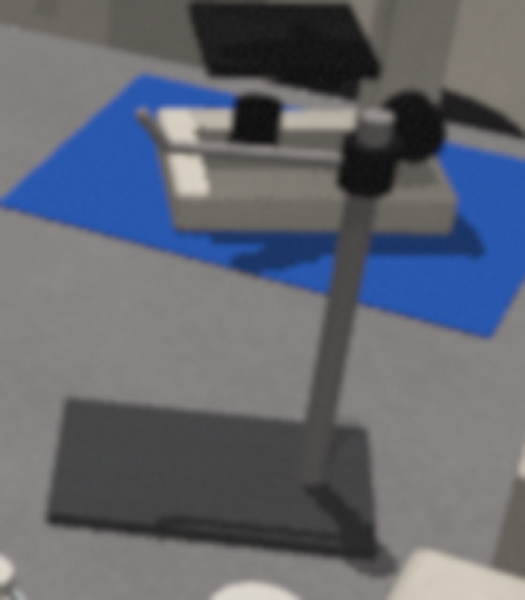

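```bash
python3 - <<'E'
from h import *
np.set_printoptions(precision=4,suppress=True)
F={c:viewer.grab_frame(c) for c in("scene","top")}
T=lambda u,v:np.array([110,100])+np.array([u,v])/3.529
S=lambda u,v:np.array([360,120])+np.array([u,v])/3.75
obs=[("top",T(207,562),(-.055,.065,.01)),("top",T(420,482),(-.055,-.065,.01)),("top",T(103,257),(.145,.065,.01)),("top",T(168,366),(-.026,0,.251)),("top",T(80,107),(.105,0,.26)),
("scene",S(65,400),(-.055,.065,.01)),("scene",S(48,520),(-.055,-.065,.01)),("scene",S(375,550),(.145,-.065,.01)),("scene",S(143,112),(-.026,0,.251)),("scene",S(376,114),(.105,0,.26)),("scene",S(316,482),(.105,0,.01))]
def f(x):
    c,s=np.cos(x[2]),np.sin(x[2]); return np.concatenate([proj(F[n],[x[0]+c*p[0]-s*p[1],x[1]+s*p[0]+c*p[1],p[2]])-uv for n,uv,p in obs])
r=least_squares(f,[.63,.222,.3],loss='soft_l1'); print(r.x,np.degrees(r.x[2])); print(r.fun.reshape(-1,2) if 0 else f(r.x).reshape(-1,2).round(1))
print(tri(F["scene"],[406,156.1],F["top"],[157,193.1]))
print("knob",tri(F["scene"],[342.6,197.1],F["top"],[301.8,198.9]))
from kin import *
M=R.from_euler('z',13,degrees=True)*R.from_euler('xyz',[1.58,.94,.38]); q=np.array([.26,-.03,-.54,-.17,-.44,1.82])
for p in([.6,-.01,.40],[.6,.15,.40],[.57,.2,.33],[.62,.215,.33],[.63,.222,.283],[.56,.17,.30],[.56,.17,.40]):
    q,e=IK(np.array(p),M,q); print(p,q,"%.4f"%e)
E
```

```text
[0.6288 0.2276 0.3515] 20.13889887187584
[[-0.4 -0.3]
 [ 0.3 -0.9]
 [-1.1 -2.7]
 [ 1.7  0.5]
 [ 0.  -0.4]
 [-0.2 -1.2]
 [-0.7 -1.9]
 [ 1.2  0.1]
 [-2.2 -0.2]
 [ 0.4  0.1]
 [-2.  -0.9]]
(array([0.6259, 0.2265, 0.2384]), np.float64(0.0013195964991866084))
knob (array([ 0.6047, -0.0101,  0.2537]), np.float64(0.0057639212222471295))
[0.6, -0.01, 0.4] [ 0.1182 -0.0796 -0.1721 -0.3511 -0.9359  2.181 ] 0.0000
[0.6, 0.15, 0.4] [ 0.5332 -0.116  -0.3207 -0.0646 -0.7377  1.6689] 0.0000
[0.57, 0.2, 0.33] [ 0.6896 -0.1223 -0.552   0.0993 -0.5139  1.4082] 0.0000
[0.62, 0.215, 0.33] [ 0.642  -0.0225 -0.4388  0.0414 -0.5243  1.4974] 0.0000
[0.63, 0.222, 0.283] [ 0.6409  0.0362 -0.4963  0.0506 -0.4083  1.4877] 0.0000
[0.56, 0.17, 0.3] [ 0.6416 -0.1282 -0.6062  0.0458 -0.4627  1.4926] 0.0000
[0.56, 0.17, 0.4] [ 0.6419 -0.1909 -0.4201  0.0316 -0.7113  1.5094] 0.0000
```

```bash
python3 -m handwheel '{"gripper":[0.15,0.15,0.15,0.15,0.15,0.15,0.15,0.15],"travel":[[0,0.008,-0.05],[0.02,0.014,-0.09],[0.06,0.022,-0.098],[0.1,0.034,-0.098],[0.14,0.044,-0.098],[0.165,0.048,-0.098],[0.173,0.05,-0.098],[0.173,0.05,-0.098]],"spin":[0,0,0,0,0,0,0,0]}';  python3 - <<'E'
from h import *
st()
F=frames("p")
im,s,o=crop(F["scene"],(290,120,420,260)); cv2.imwrite("pics/p1.png",im)
E
```

```text
t: 27.65
eef_pos: [0.6055, -0.0105, 0.2491]
ee_rot: [1.584, 0.947, 0.383]
force: [0.2, -0.0, 0.2]
width: 0.0506
t 27.65 q [ 0.2525 -0.0162 -0.5351 -0.1801 -0.4385  1.8271] pos [ 0.6055 -0.0105  0.2491] lean 35.7 az 22.0 jawaz -68.7 jawtilt -0.4 F [ 0.243  -0.0347  0.2284] w 0.0506
```

View pics/p1.png

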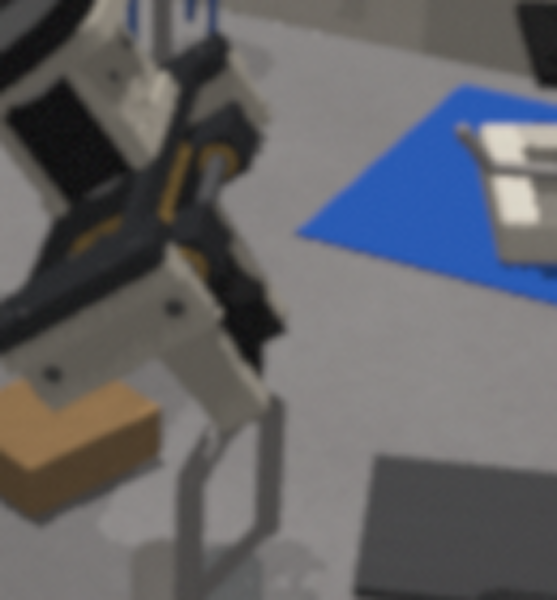

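```bash
python3 -m handwheel '{"gripper":[0,-0.3,-0.7,-0.7,-0.7],"travel":[[0.001,0,0.006],[0.001,0,0.006],[0.001,0,0.006],[0.001,0,0.006],[0.001,0,0.006]],"spin":[0,0,0,0,0]}' 50;  python3 -c "
from h import *
st()"
```

```text
t: 28.25
eef_pos: [0.6061, -0.0106, 0.2528]
ee_rot: [1.583, 0.946, 0.382]
force: [0.0, -1.8, 1.2]
width: 0.0232
t 28.25 q [ 0.2523 -0.0197 -0.5308 -0.1771 -0.4449  1.8247] pos [ 0.6061 -0.0106  0.2528] lean 35.8 az 21.9 jawaz -68.6 jawtilt -0.4 F [ 0.0236 -1.7641  1.1724] w 0.0232
```

```bash
python3 -m handwheel '{"gripper":[-0.7,-0.7,-0.7,-0.7,-0.7,-0.7,-0.7,-0.7,-0.7],"travel":[[0,0,0.004],[0,0,0.012],[0,0,0.03],[0,0,0.05],[0,0,0.08],[0,0,0.11],[0,0,0.13],[0,0,0.14],[0,0,0.14]],"spin":[0,0,0,0,0,0,0,0,0]}';  python3 - <<'E'
from h import *
st()
F=frames("q")
im,s,o=crop(F["scene"],(270,110,420,290)); cv2.imwrite("pics/q1.png",im)
E
```

```text
t: 29.15
eef_pos: [0.6062, -0.0103, 0.3236]
ee_rot: [1.583, 0.945, 0.383]
force: [0.2, -0.3, -5.8]
width: 0.0231
t 29.15 q [ 0.2562 -0.0854 -0.4379 -0.1313 -0.6002  1.7695] pos [ 0.6062 -0.0103  0.3236] lean 35.9 az 21.9 jawaz -68.7 jawtilt -0.4 F [ 0.2432 -0.3489 -5.8173] w 0.0231
```

View pics/q1.png

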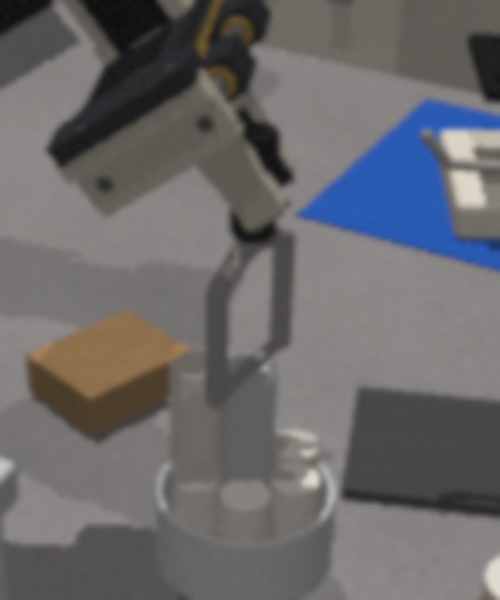

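```bash
python3 -m handwheel '{"gripper":[-0.7,-0.7,-0.7,-0.7,-0.7,-0.7,-0.7,-0.7,-0.7,-0.7,-0.7,-0.7,-0.7,-0.7],"travel":[[-0.01,0.02,0],[-0.03,0.06,0],[-0.06,0.11,0],[-0.09,0.16,0],[-0.11,0.21,0],[-0.12,0.26,0],[-0.12,0.31,0],[-0.11,0.35,0],[-0.09,0.38,0],[-0.08,0.41,0],[-0.07,0.43,0],[-0.062,0.437,0],[-0.062,0.437,0],[-0.062,0.437,0]],"spin":[0,0.03,0.08,0.14,0.2,0.26,0.31,0.35,0.375,0.38,0.38,0.38,0.38,0.38]}';  python3 - <<'E'
from h import *
st()
F=frames("r")
im,s,o=crop(F["scene"],(300,80,500,280)); cv2.imwrite("pics/r1.png",im)
im,s,o=crop(F["top"],(110,100,300,270)); cv2.imwrite("pics/r2.png",im)
E
```

```text
t: 30.65
eef_pos: [0.575, 0.2076, 0.3222]
ee_rot: [1.584, 0.947, 0.681]
force: [-0.5, 0.6, -4.2]
width: 0.0232
t 30.65 q [ 0.6567 -0.0879 -0.4858 -0.0272 -0.5496  1.6007] pos [0.575  0.2076 0.3222] lean 35.7 az 39.0 jawaz -51.6 jawtilt -0.4 F [-0.4995  0.5838 -4.2467] w 0.0232
```

View pics/r1.png

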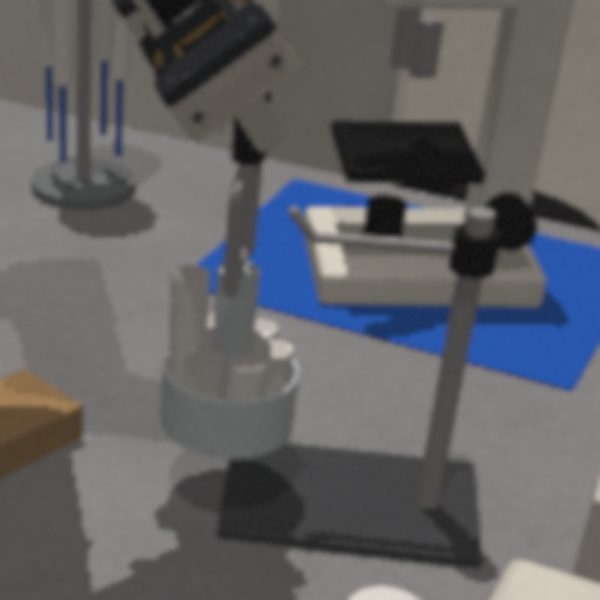

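View pics/r2.png

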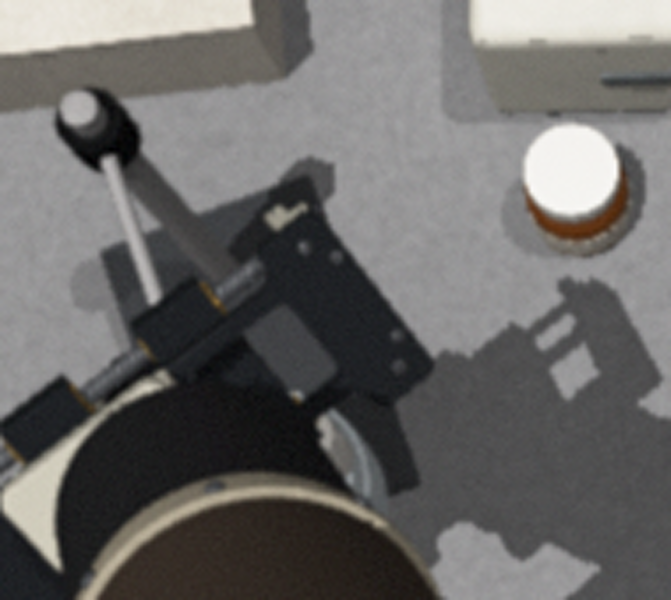

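```bash
python3 -m handwheel '{"gripper":[-0.7,-0.7,-0.7,-0.7,-0.7,-0.7,-0.7],"travel":[[0.015,0.006,0],[0.04,0.015,0],[0.065,0.025,0],[0.09,0.034,0],[0.105,0.04,0],[0.108,0.041,0],[0.108,0.041,0]],"spin":[0,0,0,0,0,0,0]}';  python3 - <<'E'
from h import *
st()
F=frames("s")
im,s,o=crop(F["scene"],(330,80,480,260)); cv2.imwrite("pics/s1.png",im)
im,s,o=crop(F["top"],(110,100,300,270)); cv2.imwrite("pics/s2.png",im)
E
```

```text
t: 31.45
eef_pos: [0.6292, 0.2286, 0.3219]
ee_rot: [1.584, 0.948, 0.681]
force: [0.0, -0.3, -5.8]
width: 0.023
t 31.45 q [ 0.6175  0.0194 -0.3664 -0.0699 -0.5638  1.6685] pos [0.6292 0.2286 0.3219] lean 35.7 az 39.0 jawaz -51.6 jawtilt -0.4 F [ 0.0094 -0.3012 -5.8098] w 0.0230
```

View pics/s1.png

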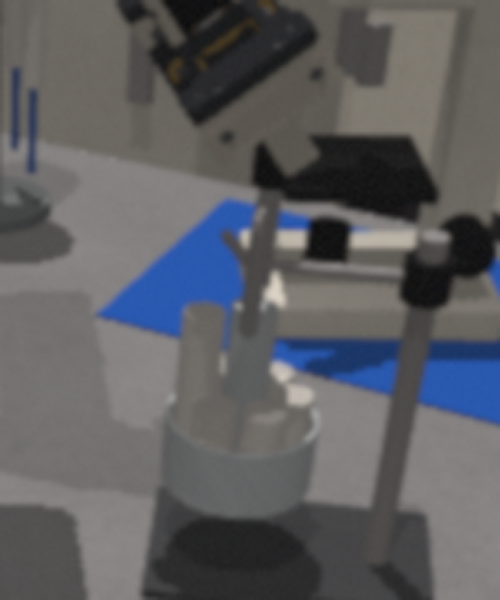

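View pics/s2.png

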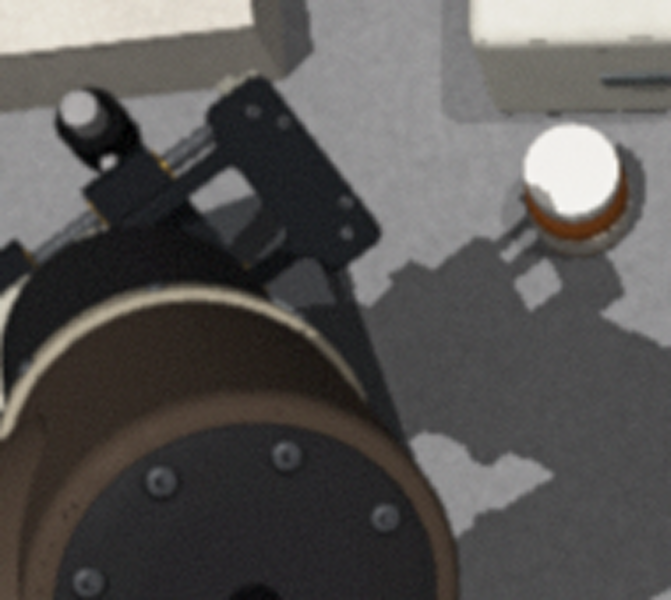

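```bash
python3 - <<'E'
from h import *
np.set_printoptions(precision=4,suppress=True)
F={c:viewer.grab_frame(c) for c in("scene","top")}
S=lambda u,v:np.array([360,120])+np.array([u,v])/3.75
T=lambda u,v:np.array([110,100])+np.array([u,v])/3.529
print("bend scene",atz(F["scene"],S(163,150),.231),"top",atz(F["top"],T(167,337),.231))
print("tip scene",atz(F["scene"],S(143,112),.251),"top",atz(F["top"],T(168,366),.251))
print("tri bend",tri(F["scene"],S(163,150),F["top"],T(167,337)),"tri tip",tri(F["scene"],S(143,112),F["top"],T(168,366)))
print("clamp end of rod", atz(F["scene"],S(340,158),.231),atz(F["top"],T(108,160),.231))
E
```

```text
bend scene [0.6229 0.2202 0.231 ] top [0.6245 0.2285 0.231 ]
tip scene [0.6088 0.2201 0.251 ] top [0.6053 0.2214 0.251 ]
tri bend (array([0.6228, 0.2276, 0.2288]), np.float64(0.005284131900390999)) tri tip (array([0.6068, 0.2226, 0.2491]), np.float64(0.0021095903967512557))
clamp end of rod [0.712  0.2609 0.231 ] [0.7118 0.2597 0.231 ]
```

```bash
python3 -m handwheel '{"gripper":[-0.7,-0.7,-0.7,-0.7,-0.7,-0.7],"travel":[[0.002,0.001,-0.01],[0.003,0.001,-0.03],[0.003,0.001,-0.05],[0.003,0.001,-0.065],[0.003,0.001,-0.07],[0.003,0.001,-0.07]],"spin":[0,0,0,0,0,0]}';  for i in 1 2 ; do python3 -m handwheel '{"gripper":[-0.7,-0.7],"travel":[[0,0,-0.003],[0,0,-0.004]],"spin":[0,0]}' |grep -E "pos|force"; done
python3 - <<'E'
from h import *
st()
F=frames("t")
im,s,o=crop(F["scene"],(330,80,480,260)); cv2.imwrite("pics/t1.png",im)
E
```

```text
t: 32.25
eef_pos: [0.6304, 0.229, 0.2867]
ee_rot: [1.584, 0.947, 0.682]
force: [-0.2, -0.1, -4.9]
width: 0.0234
eef_pos: [0.6307, 0.2292, 0.2861]
force: [-0.4, -1.1, -5.3]
eef_pos: [0.6305, 0.2292, 0.2837]
force: [0.0, -0.1, -5.3]
t 32.65 q [ 0.6163  0.0525 -0.4187 -0.0831 -0.4772  1.6845] pos [0.6305 0.2292 0.2837] lean 35.8 az 39.0 jawaz -51.6 jawtilt -0.4 F [ 0.0146 -0.0583 -5.3446] w 0.0231
```

View pics/t1.png

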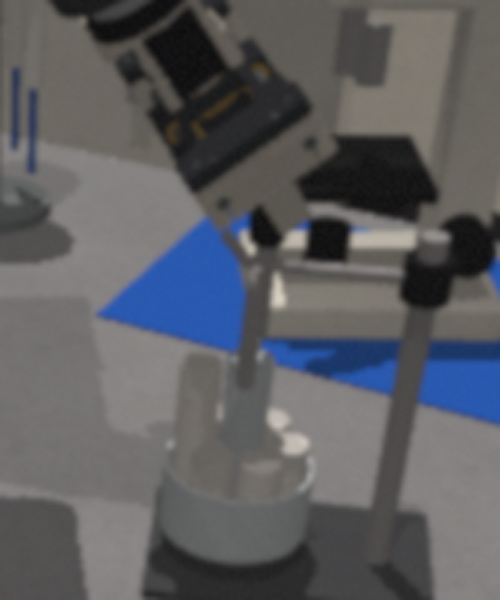

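```bash
for i in 1 2 3; do python3 -m handwheel '{"gripper":[-0.7,-0.7],"travel":[[0,0,-0.002],[0,0,-0.002]],"spin":[0,0]}' |grep -E "pos|force"; done
```

```text
eef_pos: [0.6307, 0.2292, 0.2828]
force: [0.7, 0.4, -5.3]
eef_pos: [0.6308, 0.2293, 0.2825]
force: [-2.2, -0.5, -0.9]
eef_pos: [0.6311, 0.2294, 0.2822]
force: [-3.1, -1.5, 3.5]
```

```bash
python3 -m handwheel '{"gripper":[-0.7,-0.7,-0.45,-0.4,-0.35,-0.2,0,0.05,0.05,0.05],"travel":[[0,0,0.001],[0,0,0.001],[0,0,0.001],[0,0,0.001],[0,0,0.001],[0,0,0.001],[0,0,0.001],[0,0,0.001],[0,0,0.001],[0,0,0.001]],"spin":[0,0,0,0,0,0,0,0,0,0]}' 20; python3 - <<'E'
from h import *
st()
F=frames("u")
im,s,o=crop(F["scene"],(330,80,480,260)); cv2.imwrite("pics/u1.png",im)
E
```

```text
t: 34.35
eef_pos: [0.6305, 0.2291, 0.2812]
ee_rot: [1.584, 0.946, 0.681]
force: [0.4, 1.1, -0.5]
width: 0.0458
t 34.35 q [ 0.6162  0.0549 -0.4221 -0.084  -0.4717  1.6857] pos [0.6305 0.2291 0.2812] lean 35.8 az 39.0 jawaz -51.6 jawtilt -0.4 F [ 0.442   1.1167 -0.4797] w 0.0458
```

View pics/u1.png

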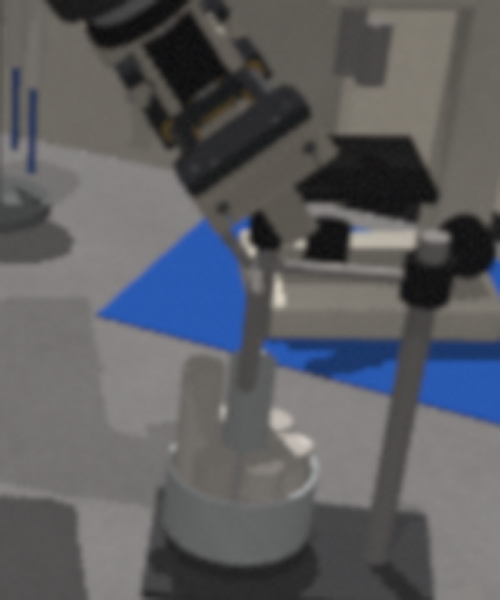

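```bash
python3 -m handwheel '{"gripper":[0.05,0.05,0.05,0.05,0.05,0.05,0.05,0.05,0.05,0.05],"travel":[[-0.006,-0.005,0.01],[-0.018,-0.014,0.032],[-0.036,-0.029,0.065],[-0.054,-0.044,0.097],[-0.08,-0.066,0.145],[-0.11,-0.09,0.2],[-0.14,-0.12,0.25],[-0.16,-0.16,0.28],[-0.16,-0.2,0.28],[-0.16,-0.22,0.28]],"spin":[0,0,0,0,0,0,0,0,0,0]}'; python3 - <<'E'
from h import *
st()
F=frames("v")
im,s,o=crop(F["scene"],(330,120,480,280)); cv2.imwrite("pics/v1.png",im)
im,s,o=crop(F["top"],(110,100,300,270)); cv2.imwrite("pics/v2.png",im)
E
```

```text
t: 35.45
eef_pos: [0.5496, 0.1178, 0.424]
ee_rot: [1.582, 0.942, 0.68]
force: [1.0, 0.9, -0.3]
width: 0.0462
t 35.45 q [ 0.4744 -0.2053 -0.2988 -0.1583 -0.8652  1.8299] pos [0.5496 0.1178 0.424 ] lean 36.0 az 39.0 jawaz -51.6 jawtilt -0.4 F [ 0.9756  0.8576 -0.2993] w 0.0462
```

View pics/v1.png

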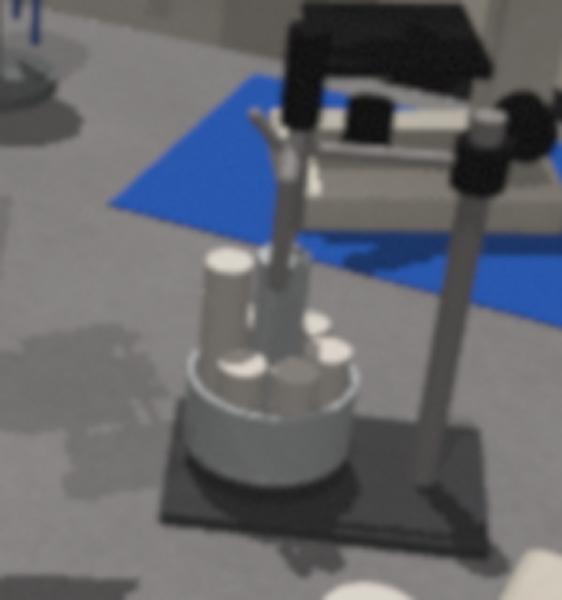

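View pics/v2.png

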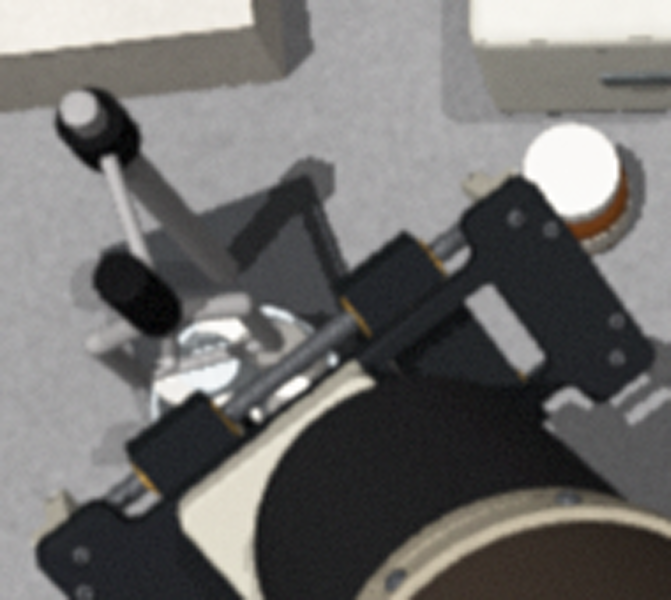

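```bash
python3 -m handwheel '{"gripper":[0.05,0.05,0.05,0.05,0.05,0.05,0.05,0.05,0.05,0.05,0.05,0.05,0.05,0.05,0.05],"travel":[[0,-0.05,0.02],[0,-0.12,0.03],[0,-0.2,0.03],[0,-0.28,0.03],[0,-0.36,0.03],[0,-0.36,0.03],[0,-0.36,0.03],[0,-0.36,0.03],[0,-0.36,0.03],[0,-0.36,0.03],[0,-0.36,0.03],[0,-0.36,0.03],[0,-0.36,0.03],[0,-0.36,0.03],[0,-0.36,0.03]],"spin":[0,0,0,0,0,0,0,0,0,0,0,0,0,0,0]}' >/dev/null; python3 - <<'E'
from h import *
st()
F=frames("w")
a=F["scene"]["pixels"][120:280,330:480].astype(int); d=[]
for i in range(6):
    b=viewer.grab_frame("scene")["pixels"][120:280,330:480].astype(int); d.append(np.abs(a-b).max())
print("diff",d)
c=(.6305,.229);y=np.radians(20)
for n,b in(("scene",(330,120,480,280)),("top",(110,130,260,270))):
    im,s,o=crop(F[n],b); cyl(F[n],im,*c,.0305,.0805,.052,(0,255,255),s,o); cyl(F[n],im,*c,.2475,.3055,.012,(0,255,0),s,o)
    cyl(F[n],im,c[0]-.032*np.cos(y),c[1]-.032*np.sin(y),.1565,.1565,.0145,(0,0,255),s,o); cv2.imwrite(f"pics/w_{n}c.png",im)
E
```

```text
t 37.05 q [-0.0507 -0.1149 -0.0865 -0.4433 -1.1465  2.3808] pos [ 0.5506 -0.0609  0.4361] lean 35.8 az 39.0 jawaz -51.6 jawtilt -0.4 F [-0.4247  0.9474 -0.1266] w 0.0459
diff [np.int64(8), np.int64(11), np.int64(9), np.int64(8), np.int64(11), np.int64(9)]
```

View pics/w_scenec.png

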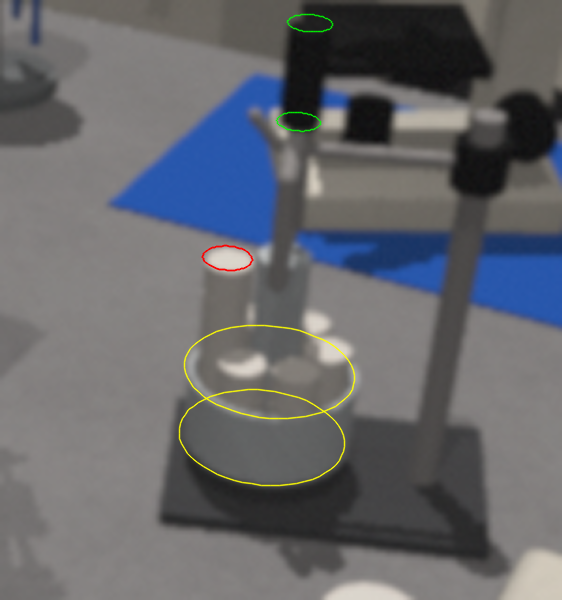

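View pics/w_topc.png

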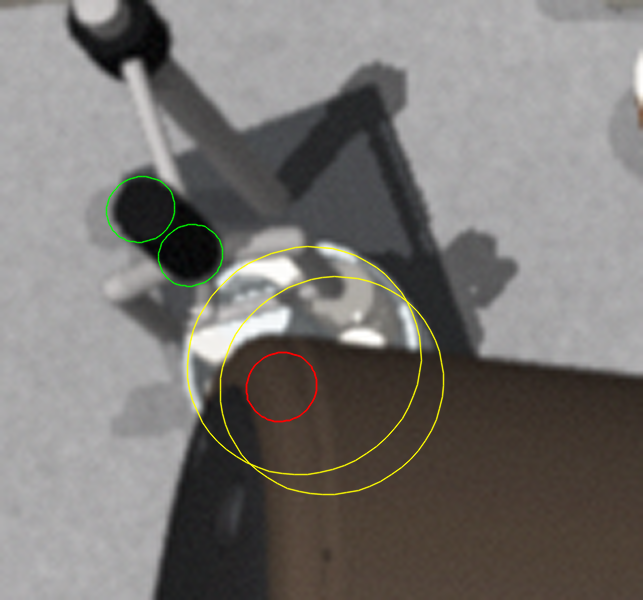

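View pics/scene_w.png

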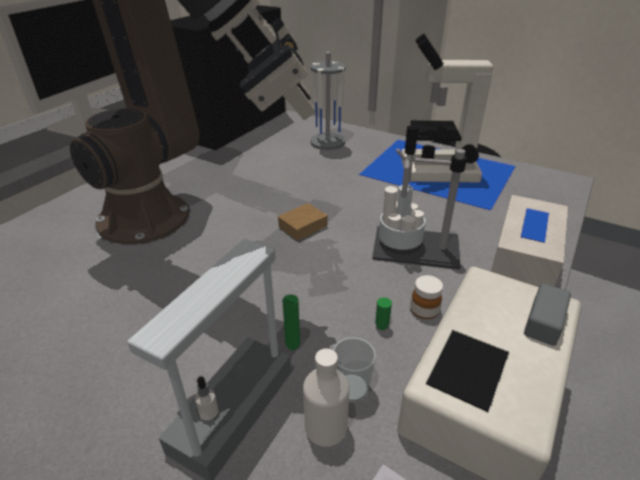

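```bash
python3 -c "
from station import arm
print(arm.job_done(), arm.get_state()['t'])"
```

```text
the job is handed in; nothing more can be done
the job is handed in; nothing more can be done
```

The carrier is hanging on the hook with all six tubes in it, but one wrist-force reading went well over the 120 N limit on the way. By the stated rules that may fail the job. I handed it in at about 37 s of the 58 s allowed.

**What I did**
- **Lean:** The rows can't tilt the tool directly. I got a lean of about 36° by pushing against the arm's outer reach limit, because the arm keeps the tilt it ends up with.
- **Tall tube:** I took the white tube from the rack. A first try at the carrier ran out of reach and was aborted without contact. I re-leaned with the tube in hand, turned the gripper to a reachable heading and lowered the tube to the tray floor. The force rose to about 11 N when it touched the floor.
- **Carrier:** I lifted it by the knob, turned it about 17°, passed the loop over the hook tip and lowered it until the load came off the gripper. Then I opened the fingers and backed away.

**Last checks**
- **Still:** Seven pictures in a row differed only by camera noise.
- **Position:** The knob, tray and tall tube are within 1–2 mm of where they should be. The offset between knob and tray suggests a tilt of about 1°, so it is not perfectly level.
- **Tubes:** The tall tube shows in its place in the final pictures. In those pictures the others are partly hidden by each other or by the arm.
- **Surroundings:** By eye, everything else on the bench is where it was.

**Checks that failed or disagreed**
- **Wrist force:** During the second push against the reach limit, one reading showed about (79, 36, 159) N. It looks like a jolt as joint 3 hit its stop with the tube in hand. The readings just before and after were normal, and the tube did not slip.
- **Joint 3 range:** At the reach limit it read up to 1.2523 rad, against a stated limit of 1.25.

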